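# Open the inspection drawer and sort two sensor housings

### The job

Pull the drawer under the overhanging top smoothly all the way out to its stop and leave it open, without bumping the arm or the gripper's body against the unit. Then sort the two sensor housings into it: set the green-tagged one gently down in the green nest and the red-tagged one in the red nest, each upright and fully seated. Leave everything else on the bench where it is.

Things in the scene. Friction and masses are not known exactly. Their poses are not given: they have to be found in the camera images.
- cabinet: fixed grey drawer unit with one blue drawer, 280 mm wide, 178 mm tall, a balance on top. Origin on the table under the middle of the shut drawer's outer face; x points into the unit, z up; the drawer slides out along -x. Its top board, from 160 to 178 mm above the table, overhangs the shut drawer's face by 66 mm: a vertical gripper cannot get at the handle
- drawer (a joint): how far the drawer is out, m: 0 shut, it meets its stop at 0.20; a stiff slide that needs about 7 to 10 N and stays where it is left
- drawer_handle (a point): middle of the drawer's steel bow handle: an upright bar 14 mm wide (y), 12 mm deep (x), 48 to 112 mm above the table, 44 mm clear of the drawer's face (joined to it at both ends). The point is 80 mm above the table, 50 mm before the face and, when shut, 16 mm behind the edge of the top board above it. Axes as the cabinet's
- nest_pass (a point): centre of the floor of the green (pass) nest in the drawer (it moves with the drawer): a recess 98 (x) x 64 (y) mm with walls 14 mm high; axes as the cabinet's. Its middle lies 125 mm behind the handle bar, left of the drawer's middle as seen from the robot. The drawer's front rises 92 mm and its outer walls 32 mm above this floor
- nest_reject (a point): centre of the floor of the red (reject) nest in the drawer (it moves with the drawer): a recess 98 (x) x 64 (y) mm with walls 14 mm high; axes as the cabinet's. Its middle lies 125 mm behind the handle bar, right of the drawer's middle as seen from the robot. The drawer's front rises 92 mm and its outer walls 32 mm above this floor
- housing_pass: loose sensor housing with green tags: aluminium base 90 (x) x 56 (y) x 36 mm tall, on it a black grip block 50 (x) x 24 (y) mm that reaches up to 76 mm above the underside, with a green tag on its top and two on the base; about 0.3 kg; origin at the centre of the underside, x along its length; it is the same turned by half a turn
- housing_reject: loose sensor housing with red tags: aluminium base 90 (x) x 56 (y) x 36 mm tall, on it a black grip block 50 (x) x 24 (y) mm that reaches up to 76 mm above the underside, with a red tag on its top and two on the base; about 0.3 kg; origin at the centre of the underside, x along its length; it is the same turned by half a turn
- tape: yellow tape ring, 86 mm across, 20 mm tall, lying flat; origin at the centre of its underside; bystander
- screwdriver: screwdriver lying on the mat; bystander
- jar: closed jar, 60 mm across, 90 mm tall; origin at the centre of its underside; bystander
- film_roll: dark upright film roll, 90 mm across, 210 mm tall; origin at the centre of its underside; bystander
- dispenser: bright green tape dispenser with a black roll, 170 x 60 x 86 mm; origin at the centre of its underside; bystander
Mind the look-alikes: they are no part of the job. Leave any orange or yellow look-alike of the housing_reject alone.

How it is judged:
By the outcome, as a careful person would: the job done as asked, in the order asked, and still so for the second after the job is handed in, with the robot touching nothing.
It also fails if it takes over 67 s, if anything falls off the work surface, if the arm or the gripper's body presses on something with over 40 N, if the wrist force passes 120 N, or if a joint passes its speed limit or range.

### The arm

A 6-joint arm with a two-finger parallel gripper is mounted at the origin on the work surface. World frame = base frame: x ahead of the robot, y to its left, z up, the work surface at z = 0. Lengths are in mm, angles in rad, forces in N, time in s.
With the tool pointing down it reaches from about 275 to 750 mm from the base axis. Payload 10.2 kg.
Tool frame: the origin (TCP) lies between the finger pads; the fingertips stand 25 mm ahead of it and the grasp point (between the pads) lies 6 mm ahead of it; z points along the fingers, y is the line along which they close (so a half turn about z gives the same grasp; the last joint's range is limited). The gripper opens to 85 mm and grips with 20 to 120 N. Pads are 22 mm wide; open, the fingers measure 114 mm over their backs; the gripper's body (76 mm by 85 mm) begins 54 mm behind the grasp point. The pads swing forward as they close: fully open they stand 13 mm farther back than shut.
Start: joints at [-1.353, 0.313, 1.498, -0, 1.331, -0.223], TCP at [223.987, -474.828, 256.294] pointing down, gripper open.
Joint ranges: [-2.94, 2.94], [-0.97, 2.17], [0.19, 2.56], [-1.23, 4.37], [0.02, 3.11], [-2.88, 2.88]. Speed limits (rad/s): [2.39, 2.39, 3.01, 3.14, 3.14, 3.14].

### API

Orientations are given as a unit quaternion [w, x, y, z].
In Python, from rig import ctrl, eyes, finish_job gives the robot as it stands.
- The arm moves only by the tool step_arm, never from a script. Its argument "increments" is a list of rows, each an object of numbers: "dx", "dy", "dz": the shift along the tool's x, y, z in units of 25 mm (1.0 is 25 mm); "wx", "wy", "wz": the turn, a rotation vector about the tool's x, y, z in units of 6 degrees (1.0 is 6 degrees). A call has 1 to 5 rows; each row shifts and turns the commanded pose from where the row before left it, along the tool's axes as they then stand; what a row does not reach is not made up. A row lasts 1/10 s, in which the tool goes at most 50 mm and 8.59 degrees, less where a joint would pass 70% of its speed; a pose out of reach is approached as far as the arm can. A call is refused whole if a number of a shift passes 1 or a number of a turn 1, either way. A call with a gripper value outside its range is refused whole. "fingers" is the finger opening in mm, from 0 to 85.4, set as the call begins (left out, the last holds). The fingers move at their own pace and stop on an object; "squeeze" is the grip in N (left out, the last holds). Time passes only in rows, so rows that do not move let the fingers close. It gives the time, the measured TCP pose, the force, the opening and the grip force at its end, in the units of the state.
- ctrl.sense(): the state, without advancing time (a new reading comes with each control period).
- eyes.capture(name): name is "side" or "top"; returns a dict with "frame" (480x640x3 uint8, blue, green, red), "fx", "fy", "cx", "cy" (pixels), "k1" (the pictures are not rectified: a ray, as slopes to the right and down, at radius r is drawn at 1 + k1 r^2 times it, then the intrinsics apply), "R" (3x3) and "t" (3): a world point X has camera coordinates R X + t. Camera axes: x right, y down, z forward; pixel columns grow to the right and rows downward; lengths in mm; the calibration is good to about 2 mm. A picture is of the moment at which its call begins. There is no depth.
- finish_job(): hands the job in; it is judged then, once.
Trained networks look in the newest picture that a camera, given by its name, has taken for a name from the list of things; names that differ only in an ending like _2 or _b are one class to them, and where a whole thing is asked for, a point or a joint stands for the part that bears it (a point fixed in the world has none). Each returns a list of dicts, best first, with "p" (0 to 1); they miss things now and then, are a little off and sometimes report something else, mostly with a low value. They report only what shows in the picture. A call takes as long as a camera call. They do not tell look-alikes from the thing itself.
- eyes.cut_out(camera, label): "mask" (480x640 bool, what is visible of it).
- eyes.landmark_of(camera, label): "point" ([x, y, z] in mm, in the coordinates of the camera as it stood for that picture, good to about 4 mm: a listed point, or the origin of a listed thing).
The state is a dict: "time_s": time; "joints": joint angles; "dq": joint speeds; "tau": joint torques, N m; "eef_pos": TCP position; "ee_rot": TCP orientation; "force": force on the tool from outside, world axes, zero at the start; "wrist_torque": the same for the moment, N m; "grip_width": opening from 0.0 (shut) to 1.0 (fully open); "grip_force": force on a finger pad.
Only numpy, scipy, OpenCV 4.12 (cv2) and the standard library are available. Lean on these libraries where they do the work, as an engineer would, in place of code of your own. Each camera call takes 0.05 s, during which the arm holds its last target. There are 200 camera calls.

## Working session

There is one attempt and no reset: what is moved stays moved. The work goes in short steps, Python scripts to look and compute and a tool call to move; the robot and the scene stay as the last step left them, time stands still between calls to the robot, and variables do not carry over. Pictures are saved under pics/ and viewed, at most 12 in all, crops included, and the job is handed in when it is done.

Besides the shell and the picture viewer there is one more tool, called by a JSON object that holds its "name" and its "arguments". step_arm: Moves the arm, as the interface text tells. Its arguments: {"type":"object","properties":{"increments":{"type":"array"},"fingers":{"type":"number"},"squeeze":{"type":"number"}},"required":["increments"]}

```bash
mkdir -p pics; ls
cat > h.py <<'E'
import numpy as np, cv2
from rig import ctrl, eyes
from scipy.spatial.transform import Rotation as Ro
def world(c,p): return np.array(c["R"]).T@(np.array(p)-np.array(c["t"]))
def pix(c,X):
    q=np.array(c["R"])@np.array(X,float)+np.array(c["t"]); s=q[:2]/q[2]; s=s*(1+c["k1"]*(s@s))
    return np.array([c["fx"]*s[0]+c["cx"],c["fy"]*s[1]+c["cy"]])
def ray(c,u,v):
    d=np.array([(u-c["cx"])/c["fx"],(v-c["cy"])/c["fy"]]); s=d.copy()
    for _ in range(20): s=d/(1+c["k1"]*(s@s))
    R=np.array(c["R"]); return -R.T@np.array(c["t"]), R.T@np.array([s[0],s[1],1])
def onz(c,u,v,z):
    o,d=ray(c,u,v); return o+d*(z-o[2])/d[2]
E
python3 - <<'E'
from h import *
print(ctrl.sense())
for n in("side","top"):
    c=eyes.capture(n); cv2.imwrite(f"pics/{n}0.png",c["frame"]); print(n,-np.array(c["R"]).T@np.array(c["t"]),c["fx"],c["k1"])
    for l in("drawer_handle","nest_pass","nest_reject","housing_pass","housing_reject","cabinet","jar","film_roll","dispenser","tape","screwdriver"):
        print(l,[(world(c,r["point"]).round(0),pix(c,world(c,r["point"])).round(0),round(r["p"],2)) for r in eyes.landmark_of(n,l)][:3])
E
```

```text
pics
{'time_s': 0.0, 'joints': array([-1.35338463e+00,  3.13434372e-01,  1.49843955e+00,  1.12243878e-05,
        1.33100062e+00, -2.23391738e-01]), 'dq': array([-9.52453676e-04, -4.04019646e-04,  6.90301803e-04, -1.39712263e-03,
       -6.63874180e-05,  3.06628016e-03]), 'tau': array([-1.01173031e-03, -4.12268972e+01, -2.59748286e+01, -2.40959962e-04,
        4.14621973e-03, -1.95565633e-05]), 'eef_pos': array([ 223.94487647, -474.59003918,  255.74212326]), 'ee_rot': array([-6.40925720e-04,  9.75809796e-01,  2.18620292e-01,  7.36716495e-06]), 'force': array([ 0.05885927,  0.43095478, -0.82979014]), 'wrist_torque': array([ 0.00323696, -0.02450703, -0.0112992 ]), 'grip_force': 0.0, 'grip_width': 1.0002816186518637}
side [ 686.43479405 -486.93850819 1645.61183859] 532.2829419748447 0.033884532716472834
drawer_handle []
nest_pass []
nest_reject []
housing_pass [(array([ 575., -286.,    1.]), array([303., 335.]), 0.76)]
housing_reject [(array([ 638., -137.,   -0.]), array([335., 294.]), 0.87), (array([ 339., -349.,   -0.]), array([223., 334.]), 0.75), (array([ 269., -468.,    1.]), array
[... 643 characters left out ...]
, array([479., 187.]), 0.74)]
housing_pass [(array([ 574., -285.,    2.]), array([433., 230.]), 0.63)]
housing_reject [(array([ 643., -139.,   -0.]), array([376., 203.]), 0.94), (array([ 450., -206.,   -2.]), array([403., 278.]), 0.71), (array([ 272., -465.,    0.]), array([503., 347.]), 0.6)]
cabinet []
jar [(array([ 739., -248.,   -1.]), array([417., 167.]), 0.62)]
film_roll [(array([ 687., -411.,   -1.]), array([479., 186.]), 0.56)]
dispenser [(array([503., 477.,   3.]), array([137., 259.]), 0.57), (array([ 686., -408.,   -0.]), array([478., 187.]), 0.3)]
tape [(array([ 508., -418.,    2.]), array([484., 255.]), 0.8)]
screwdriver [(array([ 355., -139.,   -1.]), array([377., 316.]), 0.75)]
```

View pics/side0.png

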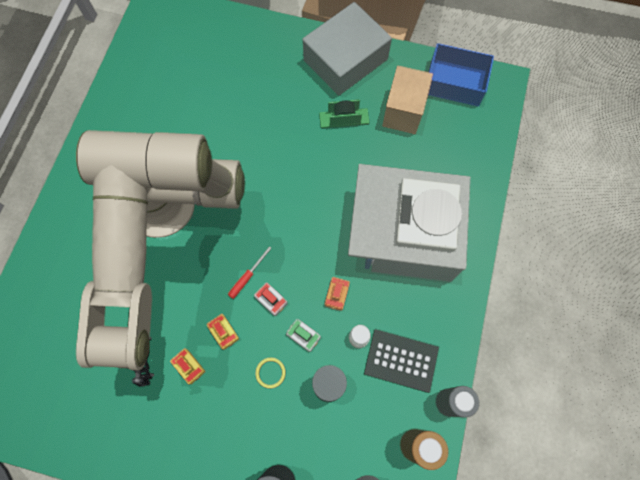

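View pics/top0.png

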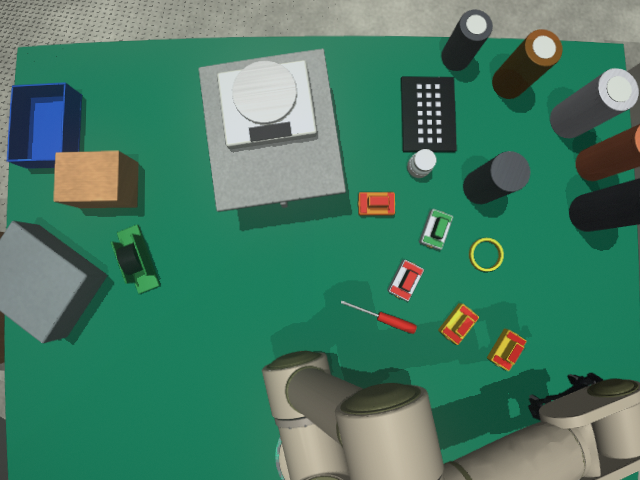

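The top view shows the unit's top board with corners near (200,67), (323,50), (345,191) and (217,210), and the handle tip near (283,203). The real green housing is at (437,229). The real red one, with a silver base, is at (406,280). The orange one at (377,204) and the two yellow ones at (460,324) and (508,350) are look-alikes.

Run:
```python
from h import *
T=eyes.capture("top"); S=eyes.capture("side")
for n,c,pts in(("top",T,[(200,67),(323,50),(345,191),(217,210)]),("side",S,[(358,165),(470,177),(466,270),(349,254)])):
    P=[onz(c,u,v,178) for u,v in pts]; print(n,[p.round(0)[:2] for p in P],[round(np.linalg.norm(P[i]-P[i-1])) for i in range(4)])
print("handle tip at z106,80",onz(T,283,204,106).round(),onz(T,283,204,80).round())
im=T["frame"][180:320,350:470]; a=cv2.resize(im,None,fx=5,fy=5,interpolation=cv2.INTER_CUBIC)[:600]
b=cv2.resize(T["frame"][40:220,190:360],None,fx=3.3,fy=3.3,interpolation=cv2.INTER_CUBIC)[:600]
h=max(len(a),len(b)); 
cv2.imwrite("pics/a.png",a); cv2.imwrite("pics/b.png",b)
for n,c in(("top",T),("side",S)):
  for l in("housing_pass","housing_reject"):
    for r in eyes.cut_out(n,l):
        m=r["mask"].astype(np.uint8)
        k=max(cv2.findContours(m,cv2.RETR_EXTERNAL,cv2.CHAIN_APPROX_NONE)[0],key=len)[:,0]
        W=np.array([onz(c,u,v,20)[:2] for u,v in k],np.float32); q=cv2.minAreaRect(W); print(n,l,round(r["p"],2),k.mean(0).round(),np.round(q[0]),np.round(q[1]),round(q[2],1), np.median(c["frame"][r["mask"]],0))
```

```text
top [array([937., 276.]), array([973.,  -4.]), array([647., -50.]), array([608., 232.])] [332, 283, 328, 286]
side [array([607., 227.]), array([940., 277.]), array([982., -10.]), array([651., -52.])] [283, 337, 290, 334]
handle tip at z106,80 [629.  92. 106.] [633.  94.  80.]
top housing_pass 0.64 [435. 229.] [ 576. -287.] [64. 94.] 68.4 [ 96. 166.  74.]
top housing_reject 0.94 [506. 349.] [ 268. -467.] [71. 93.] 57.0 [ 41.  80. 184.]
top housing_reject 0.9 [376. 203.] [ 642. -136.] [94. 56.] 89.7 [ 61.  76. 207.]
top housing_reject 0.66 [459. 323.] [ 336. -342.] [65. 94.] 51.2 [ 47.  84. 193.]
top housing_reject 0.65 [405. 279.] [ 448. -209.] [61. 94.] 62.5 [ 73.  78. 201.]
side housing_pass 0.97 [303. 334.] [ 576. -287.] [60. 95.] 69.2 [141. 185. 128.]
side housing_reject 0.98 [337. 293.] [ 642. -136.] [94. 56.] 89.0 [ 93. 115. 208.]
side housing_reject 0.91 [271. 298.] [ 448. -208.] [61. 99.] 60.6 [121. 128. 199.]
side housing_reject 0.91 [187. 367.] [ 270. -468.] [62. 96.] 57.4 [ 74. 129. 200.]
side housing_reject 0.74 [223. 331.] [ 338. -343.] [ 62. 104.] 49.0 [ 82. 133. 200.]
```

View pics/a.png

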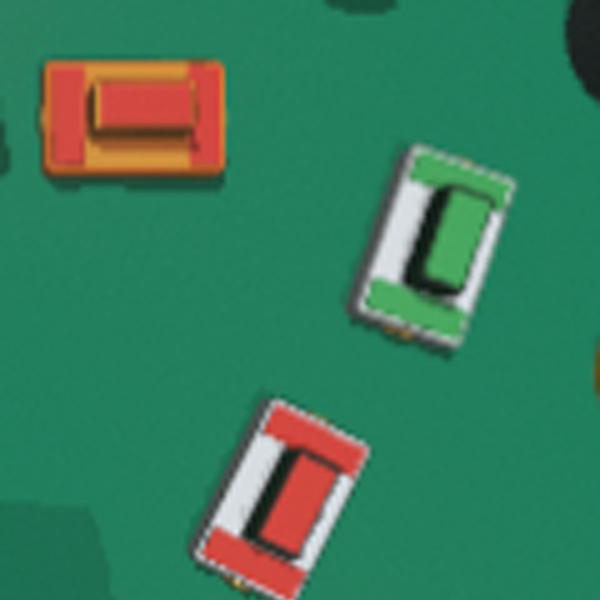

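View pics/b.png

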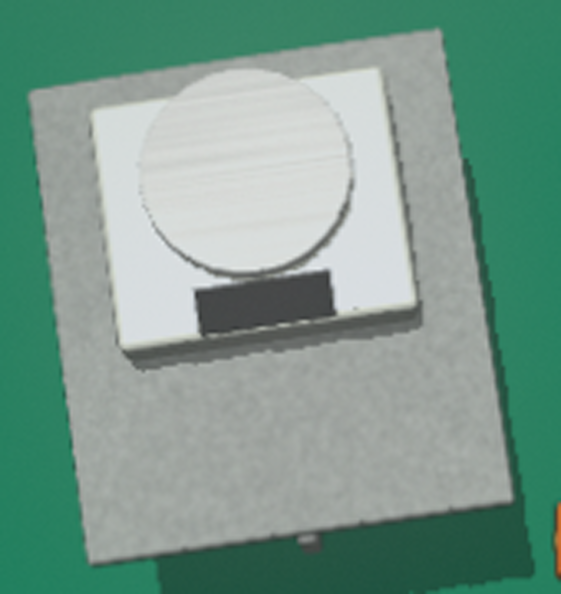

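{"name": "step_arm", "arguments": {"increments": [{"dx": 1, "dy": -1}, {"dx": 1, "dy": -1}, {"dx": 1, "dy": -1}, {"dx": 1, "dy": -1}, {"dx": 1, "dy": -1}]}}

```text
invalid input at $.increments[0]: expected keys dx, dy, dz, wx, wy, wz
```

{"name": "step_arm", "arguments": {"increments": [{"dx": 1, "dy": -1}, {"dx": 1, "dy": -1}, {"dx": 1, "dy": -1}, {"dx": 1, "dy": -1}]}}

```text
invalid input at $.increments[0]: expected keys dx, dy, dz, wx, wy, wz
```

{"name": "step_arm", "arguments": {"increments": [{"dx": 1, "dy": -1, "dz": 0, "wx": 0, "wy": 0, "wz": 0}, {"dx": 1, "dy": -1, "dz": 0, "wx": 0, "wy": 0, "wz": 0}, {"dx": 1, "dy": -1, "dz": 0, "wx": 0, "wy": 0, "wz": 0}, {"dx": 1, "dy": -1, "dz": 0, "wx": 0, "wy": 0, "wz": 0}, {"dx": 1, "dy": -1, "dz": 0, "wx": 0, "wy": 0, "wz": 0}]}}

```text
time_s: 2.0
eef_pos: [284.0, -307.1, 256.4]
ee_rot: [0.0, 0.976, 0.218, 0.0]
force: [0.2, -0.1, 0.1]
grip_width: 1.003
grip_force: 0.0
```

{"name": "step_arm", "arguments": {"increments": [{"dx": 1, "dy": -1, "dz": 0, "wx": 0, "wy": 0, "wz": 0}, {"dx": 1, "dy": -1, "dz": 0, "wx": 0, "wy": 0, "wz": 0}, {"dx": 1, "dy": -1, "dz": 0, "wx": 0, "wy": 0, "wz": 0}, {"dx": 1, "dy": -1, "dz": 0, "wx": 0, "wy": 0, "wz": 0}, {"dx": 0, "dy": 0, "dz": 0, "wx": 0, "wy": 0, "wz": 0}]}}

```text
time_s: 2.5
eef_pos: [332.1, -172.6, 256.5]
ee_rot: [-0.0, 0.975, 0.221, 0.0]
force: [-0.1, -0.5, -0.2]
grip_width: 1.0
grip_force: 0.0
```

```bash
cat > s.py <<'E'
from h import *
import json
s=ctrl.sense(); d={k:np.array(s[k]).tolist() for k in("joints","eef_pos","ee_rot")}
open("log.jsonl","a").write(json.dumps(d)+"\n")
R=Ro.from_quat(np.array(s["ee_rot"])[[1,2,3,0]]).as_matrix()
print(s["time_s"],np.round(s["joints"],3),np.round(s["eef_pos"],1)); print(R.round(3).tolist(),"F",np.round(s["force"],1),s["grip_width"],s["grip_force"])
E
python3 s.py
```

```text
2.5 [-7.960e-01 -3.000e-02  1.897e+00  1.000e-03  1.275e+00  3.300e-01] [ 332.1 -172.6  256.5]
[[0.903, 0.43, 0.001], [0.43, -0.903, 0.0], [0.001, 0.0, -1.0]] F [-0.1 -0.5 -0.2] 1.0003233606335542 0.0
```

{"name": "step_arm", "arguments": {"increments": [{"dx": 0, "dy": 0, "dz": 0, "wx": 0.31, "wy": 0.9, "wz": 0.29}, {"dx": 0, "dy": 0, "dz": 0, "wx": 0.31, "wy": 0.9, "wz": 0.29}, {"dx": 0, "dy": 0, "dz": 0, "wx": 0.31, "wy": 0.9, "wz": 0.29}, {"dx": 0, "dy": 0, "dz": 0, "wx": 0, "wy": 0, "wz": 0}]}}

```text
time_s: 2.9
eef_pos: [330.7, -176.6, 256.0]
ee_rot: [-0.078, 0.974, 0.17, 0.127]
force: [-0.6, -0.4, 0.6]
grip_width: 1.0
grip_force: 0.0
```

```bash
python3 s.py
```

```text
2.9 [-1.002 -0.062  1.956  0.307  1.308  0.134] [ 330.7 -176.6  256. ]
[[0.91, 0.351, 0.221], [0.311, -0.93, 0.196], [0.274, -0.109, -0.955]] F [-0.6 -0.4  0.6] 0.9995520897001945 0.0
```

```bash
cat > kin.py <<'E'
from h import *
from scipy.optimize import least_squares
import json
E=lambda ax,a: Ro.from_euler(ax,a).as_matrix()
def fk(q,P,C):
    lat,h,L1,a3,L2,w,d=P
    A=E('z',q[0]); F=A@E('y',q[1]+q[2]); W=F@E('z',q[3]); T=W@E('y',q[4])
    p=A@np.array([0,lat,h])+A@E('y',q[1])@np.array([0,0,L1])+F@np.array([a3,0,L2])+W@np.array([0,w,0])+T@np.array([0,0,d])
    return p,T@E('z',q[5])@C
def data():
    D=[(np.array([-1.35338463,.313434372,1.49843955,0,1.331,-.223391738]),np.array([223.945,-474.59,255.742]),Ro.from_quat([.975809796,.218620292,0,-.00064]).as_matrix())]
    for l in open("log.jsonl"):
        j=json.loads(l); D.append((np.array(j["joints"]),np.array(j["eef_pos"]),Ro.from_quat(np.array(j["ee_rot"])[[1,2,3,0]]).as_matrix()))
    return D
E
python3 - <<'E'
from kin import *
D=data(); P0=[116,175,445,0,386,0,250]
for q,p,R in D: 
    _,T=fk(q,P0,np.eye(3)); print(Ro.from_matrix(T.T@R).as_rotvec().round(3))
def f(x): return np.concatenate([np.r_[(fk(q,x,np.eye(3))[0]-p)] for q,p,R in D]+[0.02*(np.array(x)-P0)])
r=least_squares(f,P0); print(r.x.round(1),f(r.x).round(1))
E
```

```text
[ 0.    -0.     1.571]
[-0.     0.     1.571]
[-0.     0.     1.571]
[117.  173.1 443.5  16.  390.4  -0.8 230.5] [-0.  -0.  -0.1 -0.2  0.1  0.2  0.2 -0.1 -0.1  0.  -0.  -0.   0.3  0.1
 -0.  -0.4]
```

```bash
cat > plan.py <<'E'
from kin import *
C=E('z',np.pi/2); P=[117,173.1,443.5,16,390.4,0,230.5]
lo=np.array([-2.94,-.97,.19,-1.23,.02,-2.88])+.02; hi=np.array([2.94,2.17,2.56,4.37,3.11,2.88])-.02
def refit():
    global P
    D=data(); r=least_squares(lambda x:np.concatenate([fk(q,x,C)[0]-p for q,p,R in D]+[.02*(np.array(x)-P)]),P); P=list(r.x); print("fit",r.x.round(1),"res",np.abs(r.fun[:-7]).max().round(2))
def ik(p,R,seed):
    def f(q):
        a,b=fk(q,P,C); return np.r_[(a-p)/10,Ro.from_matrix(b.T@R).as_rotvec()*10]
    r=least_squares(f,np.clip(seed,lo+1e-3,hi-1e-3),bounds=(lo,hi)); return r.x,np.abs(r.fun).max()
def orient(az,th,ys=1):
    z=np.array([np.cos(th)*np.cos(az),np.cos(th)*np.sin(az),-np.sin(th)]); y=ys*np.array([-np.sin(az),np.cos(az),0]); return np.stack([np.cross(y,z),y,z],1)
def now():
    s=ctrl.sense(); return np.array(s["joints"]),np.array(s["eef_pos"]),Ro.from_quat(np.array(s["ee_rot"])[[1,2,3,0]]).as_matrix()
def rows(p,R,poses,nd=2):
    out=[]
    for a,B in poses:
        d=np.round(R.T@(a-p)/25,nd); w=np.round(Ro.from_matrix(R.T@B).as_rotvec()/np.radians(6),nd)
        out.append(np.r_[d,w]); p=p+R@d*25; R=R@Ro.from_rotvec(w*np.radians(6)).as_matrix()
    k=("dx","dy","dz","wx","wy","wz")
    for i in range(0,len(out),5): print(json.dumps([dict(zip(k,[float(v)+0 for v in o])) for o in out[i:i+5]]))
    print("max",np.abs(out).max(0).round(2)); return p,R
E
cat > p1.py <<'E'
from plan import *
refit(); q,p,R=now()
az=np.radians(8.0); H=np.array([644,91.7,79])
for ys in(1,-1):
    Rt=orient(az,np.radians(25),ys); 
    pre=H-6*Rt[:,2]-110*np.array([np.cos(az),np.sin(az),0]); pre[2]=250
    qt,e=ik(pre,Rt,[-.2,0,2.3,np.pi,.35,0]); print(ys,qt.round(3),e)
    if e>.01 or ys==1 and 0: continue
    n=30; ps=[fk(q+(qt-q)*(i/n),P,C) for i in range(1,n+1)]
    print("tip z",min((a+25*B[:,2])[2] for a,B in ps),[a.round(0).tolist() for a,B in ps[::6]])
    print(np.abs((qt-q)/n).round(3)); p2,R2=rows(p,R,ps)
    print(p2,pre)
    for zz,b in((pre[2],110),(pre[2]-60,110),(82,110),(82,50),(82,0)):
        t=H-6*Rt[:,2]-b*np.array([np.cos(az),np.sin(az),0]); t[2]=zz
        print(zz,b,[x.round(3) for x in ik(t,Rt,qt)])
    for s,th in((50,30),(100,37),(150,44),(200,50)):
        Rs=orient(az,np.radians(th),ys); t=H-s*np.array([np.cos(az),np.sin(az),0])-6*Rs[:,2]; print(s,th,[x.round(3) for x in ik(t,Rs,qt)])
E
python3 p1.py
```

```text
fit [116.9 178.6 442.6  20.7 391.8  -0.6 230.3] res 0.14
1 [-0.224  0.052  2.235  2.205  0.412  2.305] 3.8229150196901816e-13
tip z 232.24482961547642 [[349.0, -165.0, 256.0], [441.0, -96.0, 265.0], [502.0, -35.0, 282.0], [536.0, 12.0, 292.0], [544.0, 48.0, 279.0]]
[0.026 0.004 0.009 0.063 0.03  0.072]
[{"dx": 0.82, "dy": -0.16, "dz": 0.27, "wx": 0.01, "wy": 0.56, "wz": 0.66}, {"dx": 0.74, "dy": -0.24, "dz": 0.28, "wx": 0.05, "wy": 0.55, "wz": 0.69}, {"dx": 0.68, "dy": -0.31, "dz": 0.29, "wx": 0.1, "wy": 0.53, "wz": 0.72}, {"dx": 0.62, "dy": -0.36, "dz": 0.31, "wx": 0.15, "wy": 0.52, "wz": 0.75}, {"dx": 0.56, "dy": -0.41, "dz": 0.3, "wx": 0.18, "wy": 0.49, "wz": 0.78}]
[{"dx": 0.48, "dy": -0.45, "dz": 0.32, "wx": 0.22, "wy": 0.46, "wz": 0.81}, {"dx": 0.41, "dy": -0.48, "dz": 0.31, "wx": 0.24, "wy": 0.43, "wz": 0.83}, {"dx": 0.33, "dy": -0.5, "dz": 0.32, "wx": 0.27, "wy": 0.39, "wz": 0.86}, {"dx": 0.25, "dy": -0.5, "dz": 0.31, "wx": 0.29, "wy": 0.36, "wz": 0.89}, {"dx": 0.18, "dy": -0.49, "dz": 0.32, "wx": 0.31, "wy": 0.33, "wz": 0.92}]
[{"dx": 0.1, "dy": -0.48, "dz": 0.3, "wx": 0.31,
[... 5012 characters left out ...]
5,  2.205,  0.412, -0.836]), np.float64(0.0)]
190.0 110 [array([-0.225,  0.194,  2.301,  2.488,  0.56 , -1.155]), np.float64(0.0)]
82 110 [array([-0.225,  0.521,  2.351,  2.711,  0.885, -1.448]), np.float64(0.0)]
82 50 [array([-0.166,  0.574,  2.183,  2.74 ,  0.772, -1.408]), np.float64(0.0)]
82 0 [array([-0.13 ,  0.626,  2.04 ,  2.749,  0.683, -1.376]), np.float64(0.0)]
50 30 [array([-0.159,  0.536,  2.155,  2.692,  0.626, -1.35 ]), np.float64(0.0)]
100 37 [array([-0.188,  0.431,  2.245,  2.577,  0.5  , -1.265]), np.float64(0.0)]
150 44 [array([-0.22 ,  0.325,  2.321,  2.375,  0.373, -1.095]), np.float64(0.0)]
200 50 [array([-0.26 ,  0.222,  2.397,  2.055,  0.286, -0.814]), np.float64(0.0)]
```

Run:
```python
from plan import *
q,p,R=now(); az=np.radians(8); H=np.array([644,91.7,79]); Rt=orient(az,np.radians(25),-1)
pre=H-6*Rt[:,2]-110*np.array([np.cos(az),np.sin(az),0]); pre[2]=240
qt,e=ik(pre,Rt,[-.2,0,2.3,np.pi,.35,-.9]); n=15
p2,R2=rows(p,R,[fk(q+(qt-q)*(i/n),P,C) for i in range(1,n+1)],1); print(p2,pre,qt,e)
```

```text
[{"dx": 1.6, "dy": -0.4, "dz": 0.5, "wx": 0.0, "wy": 1.1, "wz": -0.7}, {"dx": 1.5, "dy": -0.3, "dz": 0.6, "wx": -0.1, "wy": 1.1, "wz": -0.5}, {"dx": 1.3, "dy": -0.4, "dz": 0.6, "wx": -0.1, "wy": 1.1, "wz": -0.5}, {"dx": 1.2, "dy": -0.3, "dz": 0.7, "wx": -0.1, "wy": 1.0, "wz": -0.3}, {"dx": 1.1, "dy": -0.3, "dz": 0.6, "wx": -0.3, "wy": 0.9, "wz": -0.2}]
[{"dx": 0.8, "dy": -0.3, "dz": 0.6, "wx": -0.2, "wy": 0.8, "wz": -0.1}, {"dx": 0.8, "dy": -0.3, "dz": 0.6, "wx": -0.3, "wy": 0.7, "wz": 0.0}, {"dx": 0.5, "dy": -0.3, "dz": 0.5, "wx": -0.3, "wy": 0.6, "wz": 0.1}, {"dx": 0.4, "dy": -0.3, "dz": 0.5, "wx": -0.3, "wy": 0.5, "wz": 0.2}, {"dx": 0.2, "dy": -0.4, "dz": 0.4, "wx": -0.4, "wy": 0.3, "wz": 0.2}]
[{"dx": 0.0, "dy": -0.4, "dz": 0.3, "wx": -0.4, "wy": 0.2, "wz": 0.3}, {"dx": -0.1, "dy": -0.4, "dz": 0.3, "wx": -0.3, "wy": 0.1, "wz": 0.3}, {"dx": -0.3, "dy": -0.5, "dz": 0.1, "wx": -0.4, "wy": -0.1, "wz": 0.3}, {"dx": -0.5, "dy": -0.4, "dz": 0.1, "wx": -0.3, "wy": -0.2, "wz": 0.4}, {"dx": -0.6, "dy": -0.5, "dz": 0.1, "wx": -0.3, "wy": -0.3, "wz": 0.3}]
max [1.6 0.5 0.7 0.4 1.1 0.7]
[531.03987764  75.22919392 240.68306075] [529.68558647  75.6341569  240.        ] [-0.22365702  0.06781913  2.25424523  2.26737301  0.43329312 -0.903933  ] 8.085012542548863e-14
```

{"name": "step_arm", "arguments": {"increments": [{"dx": 0.8, "dy": -0.2, "dz": 0.25, "wx": 0, "wy": 0.55, "wz": -0.35}, {"dx": 0.8, "dy": -0.2, "dz": 0.25, "wx": 0, "wy": 0.55, "wz": -0.35}, {"dx": 0.75, "dy": -0.15, "dz": 0.3, "wx": -0.05, "wy": 0.55, "wz": -0.25}, {"dx": 0.75, "dy": -0.15, "dz": 0.3, "wx": -0.05, "wy": 0.55, "wz": -0.25}, {"dx": 0.65, "dy": -0.2, "dz": 0.3, "wx": -0.05, "wy": 0.55, "wz": -0.25}]}}

```text
time_s: 3.4
eef_pos: [414.2, -113.7, 262.1]
ee_rot: [-0.085, 0.93, 0.232, 0.272]
force: [-0.2, 0.0, 0.4]
grip_width: 1.0
grip_force: 0.0
```

{"name": "step_arm", "arguments": {"increments": [{"dx": 0.65, "dy": -0.2, "dz": 0.3, "wx": -0.05, "wy": 0.55, "wz": -0.25}, {"dx": 0.6, "dy": -0.15, "dz": 0.35, "wx": -0.05, "wy": 0.5, "wz": -0.15}, {"dx": 0.6, "dy": -0.15, "dz": 0.35, "wx": -0.05, "wy": 0.5, "wz": -0.15}, {"dx": 0.55, "dy": -0.15, "dz": 0.3, "wx": -0.15, "wy": 0.45, "wz": -0.1}, {"dx": 0.55, "dy": -0.15, "dz": 0.3, "wx": -0.15, "wy": 0.45, "wz": -0.1}]}}

```text
time_s: 3.9
eef_pos: [475.6, -55.3, 277.4]
ee_rot: [-0.082, 0.88, 0.248, 0.397]
force: [0.1, 0.5, -0.5]
grip_width: 0.997
grip_force: 0.0
```

{"name": "step_arm", "arguments": {"increments": [{"dx": 0.8, "dy": -0.3, "dz": 0.6, "wx": -0.2, "wy": 0.8, "wz": -0.1}, {"dx": 0.8, "dy": -0.3, "dz": 0.6, "wx": -0.3, "wy": 0.7, "wz": 0.0}, {"dx": 0.5, "dy": -0.3, "dz": 0.5, "wx": -0.3, "wy": 0.6, "wz": 0.1}, {"dx": 0.4, "dy": -0.3, "dz": 0.5, "wx": -0.3, "wy": 0.5, "wz": 0.2}, {"dx": 0.2, "dy": -0.4, "dz": 0.4, "wx": -0.4, "wy": 0.3, "wz": 0.2}]}}

```text
time_s: 4.4
eef_pos: [538.6, 25.3, 292.0]
ee_rot: [-0.062, 0.819, 0.18, 0.542]
force: [1.1, -0.5, -0.3]
grip_width: 0.999
grip_force: 0.0
```

{"name": "step_arm", "arguments": {"increments": [{"dx": 0.0, "dy": -0.4, "dz": 0.3, "wx": -0.4, "wy": 0.2, "wz": 0.3}, {"dx": -0.1, "dy": -0.4, "dz": 0.3, "wx": -0.3, "wy": 0.1, "wz": 0.3}, {"dx": -0.3, "dy": -0.5, "dz": 0.1, "wx": -0.4, "wy": -0.1, "wz": 0.3}, {"dx": -0.5, "dy": -0.4, "dz": 0.1, "wx": -0.3, "wy": -0.2, "wz": 0.4}, {"dx": -0.6, "dy": -0.5, "dz": 0.1, "wx": -0.3, "wy": -0.3, "wz": 0.3}]}}

```text
time_s: 4.9
eef_pos: [529.4, 79.2, 245.0]
ee_rot: [-0.035, 0.842, 0.062, 0.535]
force: [0.4, -0.0, 1.2]
grip_width: 0.999
grip_force: 0.0
```

```bash
python3 s.py
```

```text
4.9 [-0.209  0.084  2.222  2.26   0.412 -0.894] [529.4  79.2 245. ]
[[0.42, 0.142, 0.896], [0.067, -0.99, 0.126], [0.905, 0.007, -0.426]] F [ 0.4 -0.   1.2] 0.9991996600360742 0.0
```

Run:
```python
from plan import *
refit(); q,p,R=now(); az=np.radians(8); H=np.array([644,91,79]); Rt=orient(az,np.radians(25),-1); X=np.array([np.cos(az),np.sin(az),0])
pre=H-6*Rt[:,2]-110*X; print(pre, ik(pre,Rt,q))
sl=lambda f:R@Ro.from_rotvec(Ro.from_matrix(R.T@Rt).as_rotvec()*f).as_matrix()
w=[(p+(pre-p)*i/8,sl(i/8)) for i in range(1,9)]
w+=[(pre+X*110*f,Rt) for f in (.15,.3,.45,.6,.75,.85,.95,1)]
rows(p,R,w)
```

```text
fit [116.3 200.6 439.1  38.7 397.4  -0.  230.2] res 0.07
[529.68558647  74.9341569   81.53570957] (array([-0.22336013,  0.56363793,  2.30398484,  2.7113997 ,  0.88138195,
       -1.4459738 ]), np.float64(2.2737367544323207e-14))
[{"dx": -0.74, "dy": 0.02, "dz": 0.35, "wx": 0.0, "wy": 0.0, "wz": 0.01}, {"dx": -0.74, "dy": 0.01, "dz": 0.34, "wx": 0.0, "wy": 0.01, "wz": 0.01}, {"dx": -0.74, "dy": 0.02, "dz": 0.35, "wx": 0.0, "wy": 0.0, "wz": 0.01}, {"dx": -0.74, "dy": 0.02, "dz": 0.34, "wx": 0.0, "wy": 0.01, "wz": 0.01}, {"dx": -0.74, "dy": 0.02, "dz": 0.35, "wx": 0.0, "wy": 0.0, "wz": 0.01}]
[{"dx": -0.75, "dy": 0.01, "dz": 0.34, "wx": 0.0, "wy": 0.0, "wz": 0.01}, {"dx": -0.74, "dy": 0.02, "dz": 0.35, "wx": 0.0, "wy": 0.01, "wz": 0.01}, {"dx": -0.74, "dy": 0.03, "dz": 0.34, "wx": 0.0, "wy": 0.0, "wz": 0.01}, {"dx": 0.28, "dy": 0.0, "dz": 0.6, "wx": 0.0, "wy": 0.0, "wz": 0.0}, {"dx": 0.28, "dy": 0.0, "dz": 0.6, "wx": 0.0, "wy": 0.0, "wz": 0.0}]
[{"dx": 0.28, "dy": 0.0, "dz": 0.6, "wx": 0.0, "wy": 0.0, "wz": 0.0}, {"dx": 0.28, "dy": -0.01, "dz": 0.59, "wx": 0.0, "wy": 0.0, "wz": 0.0}, {"dx": 0.28, "dy": 0.0, "dz": 0.6, "wx": 0.0, "wy": 0.0, "wz": 0.0}, {"dx": 0.18, "dy": 0.0, "dz": 0.4, "wx": 0.0, "wy": 0.0, "wz": 0.0}, {"dx": 0.19, "dy": 0.0, "dz": 0.4, "wx": 0.0, "wy": 0.0, "wz": 0.0}]
[{"dx": 0.09, "dy": 0.0, "dz": 0.2, "wx": 0.0, "wy": 0.0, "wz": 0.0}]
max [0.75 0.03 0.6  0.   0.01 0.01]
```

{"name": "step_arm", "arguments": {"increments": [{"dx": -0.74, "dy": 0.02, "dz": 0.34, "wx": 0, "wy": 0, "wz": 0.01}, {"dx": -0.74, "dy": 0.02, "dz": 0.35, "wx": 0, "wy": 0, "wz": 0.01}, {"dx": -0.74, "dy": 0.02, "dz": 0.35, "wx": 0, "wy": 0, "wz": 0.01}, {"dx": -0.74, "dy": 0.02, "dz": 0.34, "wx": 0, "wy": 0.01, "wz": 0.01}, {"dx": -0.74, "dy": 0.02, "dz": 0.35, "wx": 0, "wy": 0.01, "wz": 0.01}], "fingers": 60}}

```text
time_s: 5.4
eef_pos: [530.2, 76.1, 142.7]
ee_rot: [-0.037, 0.841, 0.061, 0.536]
force: [0.0, -0.2, 0.9]
grip_width: 0.703
grip_force: 0.0
```

{"name": "step_arm", "arguments": {"increments": [{"dx": -0.74, "dy": 0.02, "dz": 0.34, "wx": 0, "wy": 0, "wz": 0.01}, {"dx": -0.74, "dy": 0.02, "dz": 0.35, "wx": 0, "wy": 0.01, "wz": 0.01}, {"dx": -0.74, "dy": 0.02, "dz": 0.34, "wx": 0, "wy": 0, "wz": 0.01}, {"dx": 0.28, "dy": 0, "dz": 0.6, "wx": 0, "wy": 0, "wz": 0}, {"dx": 0.28, "dy": 0, "dz": 0.6, "wx": 0, "wy": 0, "wz": 0}]}}

```text
time_s: 5.9
eef_pos: [563.4, 79.3, 81.2]
ee_rot: [-0.039, 0.841, 0.059, 0.536]
force: [0.0, 0.2, 0.3]
grip_width: 0.7
grip_force: 0.0
```

{"name": "step_arm", "arguments": {"increments": [{"dx": 0.28, "dy": 0, "dz": 0.6, "wx": 0, "wy": 0, "wz": 0}, {"dx": 0, "dy": 0, "dz": 0, "wx": 0, "wy": 0, "wz": 0}]}}

```text
time_s: 6.1
eef_pos: [580.9, 81.6, 82.8]
ee_rot: [-0.038, 0.84, 0.06, 0.538]
force: [-1.3, 0.5, 0.8]
grip_width: 0.703
grip_force: 0.0
```

```bash
python3 s.py
python3 - <<'E'
from h import *
T=eyes.capture("top"); S=eyes.capture("side")
a=cv2.resize(T["frame"][140:320,180:380],(400,360)); b=cv2.resize(S["frame"][130:310,180:380],(400,360)); cv2.imwrite("pics/c.png",np.hstack([a,b]))
for n,c in(("top",T),("side",S)): print(n,[(world(c,r["point"]).round(0),round(r["p"],2)) for r in eyes.landmark_of(n,"drawer_handle")])
E
```

```text
6.1 [-0.175  0.602  2.161  2.729  0.784 -1.407] [580.9  81.6  82.8]
[[0.415, 0.142, 0.899], [0.059, -0.99, 0.129], [0.908, 0.0, -0.419]] F [-1.3  0.5  0.8] 0.703097270783564 0.0
top [(array([631.,  91.,  83.]), 0.41)]
side []
```

View pics/c.png

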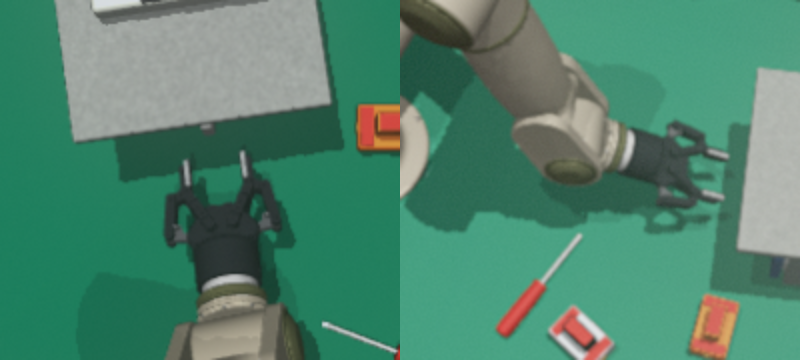

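The left panel (top view) shows the open fingers straddling the handle line, with tips at crop (187,173) and (245,165) and the handle at (207,127). I'll check the lateral centring numerically.

Run:
```python
from h import *
c=eyes.capture("top"); f=lambda X:((pix(c,X)-[180,140])*2).round(1)
s=ctrl.sense(); R=Ro.from_quat(np.array(s["ee_rot"])[[1,2,3,0]]).as_matrix(); p=np.array(s["eef_pos"])
for k in(-30,0,30): print(k,f(p+22*R[:,2]+k*R[:,1]))
for z in(48,80,110): print(z,f([638,91,z]),f([638,94,z]))
g=c["frame"][195:215,270:300].astype(int); print(g[:,:,:].sum(2))
```

```text
-30 [190.3 160.5]
0 [214.8 156.9]
30 [239.4 153.3]
48 [210.1 127. ] [207.6 127. ]
80 [208.2 123.5] [205.7 123.5]
110 [206.3 120. ] [203.7 120.1]
[[478 484 490 490 486 481 472 474 477 475 478 485 489 482 476 479 480 482
  489 486 484 489 491 487 483 481 481 487 489 488]
 [488 487 485 485 488 491 489 484 477 470 471 478 492 482 476 480 487 492
  493 487 482 482 480 485 486 482 476 479 480 485]
 [490 484 480 481 492 493 491 487 480 473 474 482 486 483 480 481 484 495
  492 489 494 491 485 484 488 484 479 476 467 412]
 [477 476 482 482 491 492 483 487 484 479 475 473 474 477 482 483 490 491
  492 494 500 490 464 456 454 443 427 408 371 279]
 [466 475 478 476 478 487 485 491 489 479 468 466 465 469 466 466 462 450
  448 442 429 387 350 326 319 301 286 267 230 200]
 [478 479 475 468 478 487 484 485 478 456 436 430 426 408 391 363 335 312
  301 292 277 237 211 193 187 189 188 187 187 185]
 [481 470 413 419 440 438 420 405 377 335 310 302 289 286 278 246 203 186
  186 191 188 190 189 186 190 192 191 191 188 190]
 [404 374 286 288 303 292 281 257 228 197 255 316 342 354 361 294 221 179
  182 
[... 845 characters left out ...]
189 184 185 188 188 187
  189 188 182 189 181 187 188 185 186 187 185 187]
 [186 189 187 186 189 186 189 186 185 186 186 182 183 186 188 184 187 182
  185 187 183 183 182 185 186 190 186 184 184 186]
 [188 187 190 186 184 190 187 186 187 184 188 189 184 184 183 185 185 184
  187 185 187 186 185 188 184 187 188 187 184 183]
 [186 187 190 187 186 183 180 187 185 182 183 183 184 185 182 187 182 187
  182 185 184 186 182 186 183 183 183 181 185 186]
 [188 186 183 185 186 184 183 184 180 183 188 184 183 184 182 188 186 187
  181 187 188 184 182 185 186 184 186 184 182 184]
 [185 184 187 182 183 184 186 186 183 185 183 183 185 179 186 182 186 184
  185 181 182 183 178 184 184 186 183 182 182 185]]
```

{"name": "step_arm", "arguments": {"increments": [{"dx": 0.28, "dy": -0.07, "dz": 0.6, "wx": 0, "wy": 0, "wz": 0}, {"dx": 0.28, "dy": -0.07, "dz": 0.6, "wx": 0, "wy": 0, "wz": 0}, {"dx": 0.21, "dy": 0, "dz": 0.5, "wx": 0, "wy": 0, "wz": 0}, {"dx": 0.17, "dy": 0, "dz": 0.4, "wx": 0, "wy": 0, "wz": 0}, {"dx": 0, "dy": 0, "dz": 0, "wx": 0, "wy": 0, "wz": 0}]}}

```text
time_s: 6.85
eef_pos: [636.2, 92.0, 81.7]
ee_rot: [-0.038, 0.841, 0.058, 0.537]
force: [-0.4, -1.0, 0.0]
grip_width: 0.702
grip_force: 0.0
```

{"name": "step_arm", "arguments": {"increments": [{"dx": 0, "dy": 0, "dz": 0, "wx": 0, "wy": 0, "wz": 0}, {"dx": 0, "dy": 0, "dz": 0, "wx": 0, "wy": 0, "wz": 0}, {"dx": 0, "dy": 0, "dz": 0, "wx": 0, "wy": 0, "wz": 0}], "fingers": 22, "squeeze": 20}}

```text
time_s: 7.15
eef_pos: [635.2, 91.9, 81.4]
ee_rot: [-0.038, 0.841, 0.058, 0.536]
force: [-0.2, -1.1, 0.1]
grip_width: 0.259
grip_force: 0.0
```

{"name": "step_arm", "arguments": {"increments": [{"dx": 0.02, "dy": 0, "dz": 0.07, "wx": 0, "wy": 0, "wz": 0}, {"dx": 0, "dy": 0, "dz": 0, "wx": 0, "wy": 0, "wz": 0}, {"dx": 0, "dy": 0, "dz": 0, "wx": 0, "wy": 0, "wz": 0}], "fingers": 5, "squeeze": 20}}

```text
time_s: 7.45
eef_pos: [637.4, 92.3, 81.2]
ee_rot: [-0.038, 0.841, 0.058, 0.537]
force: [-3.5, 0.0, 3.3]
grip_width: 0.161
grip_force: 20.8
```

```bash
python3 s.py
```

```text
7.45 [-0.125  0.659  1.998  2.754  0.676 -1.375] [637.4  92.3  81.2]
[[0.417, 0.138, 0.898], [0.058, -0.99, 0.126], [0.907, -0.001, -0.421]] F [-3.5  0.   3.3] 0.160952130693492 20.814169049263
```

```bash
cat > pull.py <<'E'
from plan import *
import sys
q,p,R=now(); az=np.radians(8.0); X=np.array([np.cos(az),np.sin(az),0]); G=p+6*R[:,2]
s=np.cumsum([4,7]+[10]*17+[8,5,4,2.]); print(s[-1],len(s))
w=[]
for k in s:
    th=np.radians(25+25*max(0,min(1,(k-20)/165))); Rs=orient(az,th,-1); w.append((G-k*X+[0,0,(79-G[2])*k/200]-6*Rs[:,2],Rs))
    if round(k)%50<9: print(k,ik(w[-1][0],Rs,q)[0].round(2))
rows(p,R,w)
E
python3 pull.py
```

```text
200.0 23
4.0 [-0.13  0.61  2.07  2.76  0.7  -1.39]
51.0 [-0.16  0.53  2.17  2.7   0.64 -1.36]
101.0 [-0.18  0.42  2.26  2.58  0.5  -1.27]
151.0 [-0.21  0.31  2.33  2.35  0.35 -1.07]
200.0 [-0.26  0.21  2.41  2.06  0.28 -0.82]
[{"dx": -0.07, "dy": 0.0, "dz": -0.15, "wx": 0.0, "wy": -0.02, "wz": -0.01}, {"dx": -0.11, "dy": 0.0, "dz": -0.25, "wx": 0.0, "wy": 0.0, "wz": 0.0}, {"dx": -0.17, "dy": 0.0, "dz": -0.36, "wx": 0.0, "wy": -0.02, "wz": 0.0}, {"dx": -0.17, "dy": 0.0, "dz": -0.36, "wx": 0.0, "wy": -0.25, "wz": 0.0}, {"dx": -0.17, "dy": 0.0, "dz": -0.36, "wx": 0.0, "wy": -0.26, "wz": 0.0}]
[{"dx": -0.18, "dy": 0.0, "dz": -0.35, "wx": 0.0, "wy": -0.25, "wz": 0.0}, {"dx": -0.19, "dy": 0.0, "dz": -0.35, "wx": 0.0, "wy": -0.25, "wz": 0.0}, {"dx": -0.2, "dy": 0.0, "dz": -0.34, "wx": 0.0, "wy": -0.25, "wz": 0.0}, {"dx": -0.21, "dy": 0.0, "dz": -0.34, "wx": 0.0, "wy": -0.26, "wz": 0.0}, {"dx": -0.22, "dy": 0.0, "dz": -0.33, "wx": 0.0, "wy": -0.25, "wz": 0.0}]
[{"dx": -0.23, "dy": 0.0, "dz": -0.33, "wx": 0.0, "wy": -0.25, "wz": 0.0}, {"dx": -0.23, "dy": 0.0, "dz": -0.32, "wx": 0.0, "wy": -0.
[... 157 characters left out ...]
0.0}, {"dx": -0.26, "dy": 0.0, "dz": -0.3, "wx": 0.0, "wy": -0.25, "wz": 0.0}]
[{"dx": -0.27, "dy": 0.0, "dz": -0.29, "wx": 0.0, "wy": -0.25, "wz": 0.0}, {"dx": -0.27, "dy": 0.0, "dz": -0.29, "wx": 0.0, "wy": -0.26, "wz": 0.0}, {"dx": -0.28, "dy": 0.0, "dz": -0.27, "wx": 0.0, "wy": -0.25, "wz": 0.0}, {"dx": -0.29, "dy": 0.0, "dz": -0.27, "wx": 0.0, "wy": -0.25, "wz": 0.0}, {"dx": -0.24, "dy": 0.0, "dz": -0.21, "wx": 0.0, "wy": -0.1, "wz": 0.0}]
[{"dx": -0.16, "dy": 0.0, "dz": -0.13, "wx": 0.0, "wy": 0.0, "wz": 0.0}, {"dx": -0.12, "dy": 0.0, "dz": -0.1, "wx": 0.0, "wy": 0.0, "wz": 0.0}, {"dx": -0.06, "dy": 0.0, "dz": -0.05, "wx": 0.0, "wy": 0.0, "wz": 0.0}]
max [0.29 0.   0.36 0.   0.26 0.01]
```

{"name": "step_arm", "arguments": {"increments": [{"dx": 0, "dy": 0, "dz": 0, "wx": 0, "wy": 0, "wz": 0}, {"dx": -0.07, "dy": 0, "dz": -0.15, "wx": 0, "wy": 0, "wz": 0}, {"dx": -0.11, "dy": 0, "dz": -0.25, "wx": 0, "wy": 0, "wz": 0}, {"dx": -0.17, "dy": 0, "dz": -0.36, "wx": 0, "wy": 0, "wz": 0}, {"dx": -0.17, "dy": 0, "dz": -0.36, "wx": 0, "wy": -0.25, "wz": 0}], "fingers": 5, "squeeze": 50}}

```text
time_s: 7.95
eef_pos: [607.2, 87.9, 81.3]
ee_rot: [-0.037, 0.848, 0.059, 0.526]
force: [8.6, 1.9, -3.9]
grip_width: 0.156
grip_force: 49.8
```

{"name": "step_arm", "arguments": {"increments": [{"dx": -0.17, "dy": 0, "dz": -0.36, "wx": 0, "wy": -0.25, "wz": 0}, {"dx": -0.18, "dy": 0, "dz": -0.35, "wx": 0, "wy": -0.25, "wz": 0}, {"dx": -0.19, "dy": 0, "dz": -0.35, "wx": 0, "wy": -0.25, "wz": 0}, {"dx": -0.2, "dy": 0, "dz": -0.34, "wx": 0, "wy": -0.25, "wz": 0}, {"dx": -0.21, "dy": 0, "dz": -0.34, "wx": 0, "wy": -0.25, "wz": 0}]}}

```text
time_s: 8.45
eef_pos: [558.1, 81.0, 82.0]
ee_rot: [-0.033, 0.88, 0.061, 0.469]
force: [9.8, 2.8, -8.5]
grip_width: 0.151
grip_force: 50.4
```

{"name": "step_arm", "arguments": {"increments": [{"dx": -0.22, "dy": 0, "dz": -0.33, "wx": 0, "wy": -0.25, "wz": 0}, {"dx": -0.23, "dy": 0, "dz": -0.33, "wx": 0, "wy": -0.25, "wz": 0}, {"dx": -0.23, "dy": 0, "dz": -0.32, "wx": 0, "wy": -0.25, "wz": 0}, {"dx": -0.25, "dy": 0, "dz": -0.31, "wx": 0, "wy": -0.25, "wz": 0}, {"dx": -0.25, "dy": 0, "dz": -0.3, "wx": 0, "wy": -0.25, "wz": 0}]}}

```text
time_s: 8.95
eef_pos: [509.4, 74.1, 82.7]
ee_rot: [-0.029, 0.909, 0.063, 0.411]
force: [7.6, 1.6, -5.8]
grip_width: 0.157
grip_force: 51.1
```

```bash
python3 s.py
```

```text
8.95 [-0.2    0.402  2.258  2.481  0.42  -1.182] [509.4  74.1  82.7]
[[0.654, 0.139, 0.744], [0.091, -0.99, 0.104], [0.751, -0.001, -0.66]] F [ 7.6  1.6 -5.8] 0.15693198581361273 51.10072195529938
```

{"name": "step_arm", "arguments": {"increments": [{"dx": -0.26, "dy": 0, "dz": -0.3, "wx": 0, "wy": -0.25, "wz": 0}, {"dx": -0.27, "dy": 0, "dz": -0.29, "wx": 0, "wy": -0.25, "wz": 0}, {"dx": -0.27, "dy": 0, "dz": -0.29, "wx": 0, "wy": -0.25, "wz": 0}, {"dx": -0.28, "dy": 0, "dz": -0.27, "wx": 0, "wy": -0.25, "wz": 0}, {"dx": -0.28, "dy": 0, "dz": -0.26, "wx": 0, "wy": -0.25, "wz": 0}]}}

```text
time_s: 9.45
eef_pos: [461.1, 67.2, 83.2]
ee_rot: [-0.025, 0.934, 0.065, 0.351]
force: [6.3, 2.7, -4.7]
grip_width: 0.153
grip_force: 51.6
```

{"name": "step_arm", "arguments": {"increments": [{"dx": -0.23, "dy": 0, "dz": -0.2, "wx": 0, "wy": -0.1, "wz": 0}, {"dx": -0.14, "dy": 0, "dz": -0.12, "wx": 0, "wy": 0, "wz": 0}, {"dx": -0.1, "dy": 0, "dz": -0.08, "wx": 0, "wy": 0, "wz": 0}, {"dx": -0.06, "dy": 0, "dz": -0.05, "wx": 0, "wy": 0, "wz": 0}, {"dx": 0, "dy": 0, "dz": 0, "wx": 0, "wy": 0, "wz": 0}]}}

```text
time_s: 9.95
eef_pos: [444.7, 64.9, 83.3]
ee_rot: [-0.025, 0.935, 0.065, 0.347]
force: [11.5, 1.2, -7.2]
grip_width: 0.155
grip_force: 54.2
```

```bash
python3 s.py
```

```text
9.95 [-0.252  0.27   2.366  2.14   0.301 -0.893] [444.7  64.9  83.3]
[[0.751, 0.139, 0.646], [0.105, -0.99, 0.091], [0.652, -0.001, -0.758]] F [11.5  1.2 -7.2] 0.1547536529570966 54.190362095832825
```

{"name": "step_arm", "arguments": {"increments": [{"dx": -0.06, "dy": 0, "dz": -0.05, "wx": 0, "wy": 0, "wz": 0}, {"dx": -0.06, "dy": 0, "dz": -0.05, "wx": 0, "wy": 0, "wz": 0}, {"dx": -0.03, "dy": 0, "dz": -0.03, "wx": 0, "wy": 0, "wz": 0}, {"dx": 0, "dy": 0, "dz": 0, "wx": 0, "wy": 0, "wz": 0}]}}

```text
time_s: 10.35
eef_pos: [442.6, 64.5, 84.4]
ee_rot: [-0.025, 0.934, 0.066, 0.35]
force: [45.0, 13.1, -33.1]
grip_width: 0.152
grip_force: 52.2
```

{"name": "step_arm", "arguments": {"increments": [{"dx": -0.06, "dy": 0, "dz": -0.05, "wx": 0, "wy": 0, "wz": 0}, {"dx": 0, "dy": 0, "dz": 0, "wx": 0, "wy": 0, "wz": 0}]}}

```text
time_s: 10.55
eef_pos: [441.2, 64.3, 84.8]
ee_rot: [-0.026, 0.934, 0.066, 0.351]
force: [45.4, 12.8, -28.7]
grip_width: 0.154
grip_force: 51.6
```

{"name": "step_arm", "arguments": {"increments": [{"dx": 0.05, "dy": 0, "dz": 0.04, "wx": 0, "wy": 0, "wz": 0}, {"dx": 0.03, "dy": 0, "dz": 0.02, "wx": 0, "wy": 0, "wz": 0}]}}

```text
time_s: 10.75
eef_pos: [441.4, 64.4, 84.7]
ee_rot: [-0.025, 0.935, 0.065, 0.349]
force: [-3.2, -2.2, 17.6]
grip_width: 0.152
grip_force: 61.1
```

{"name": "step_arm", "arguments": {"increments": [{"dx": 0, "dy": 0, "dz": 0, "wx": 0, "wy": 0, "wz": 0}, {"dx": 0, "dy": 0, "dz": 0, "wx": 0, "wy": 0, "wz": 0}, {"dx": 0, "dy": 0, "dz": 0, "wx": 0, "wy": 0, "wz": 0}], "fingers": 50}}

```text
time_s: 11.05
eef_pos: [438.4, 64.5, 82.3]
ee_rot: [-0.024, 0.936, 0.065, 0.345]
force: [-0.1, -1.2, 0.1]
grip_width: 0.591
grip_force: 0.0
```

```bash
python3 s.py
```

```text
11.05 [-0.258  0.262  2.381  2.141  0.303 -0.9  ] [438.4  64.5  82.3]
[[0.754, 0.138, 0.643], [0.105, -0.99, 0.09], [0.649, -0.001, -0.761]] F [-0.1 -1.2  0.1] 0.5912519733770237 0.0
```

```bash
cat > meas.py <<'E'
from h import *
# colored-tag measurement: top tag (z=76) and end tags (z=36)
def tags(c,kind,X,rad=40):
    f=c["frame"]; hsv=cv2.cvtColor(f,cv2.COLOR_BGR2HSV); u0,v0=pix(c,[X[0],X[1],45])
    if kind=="red": m=((hsv[...,0]<8)|(hsv[...,0]>172))&(hsv[...,1]>130)&(hsv[...,2]>120)
    else: m=(hsv[...,0]>52)&(hsv[...,0]<72)&(hsv[...,1]>80)&(hsv[...,2]>125)
    yy,xx=np.mgrid[:480,:640]; m&=np.hypot(xx-u0,yy-v0)<rad
    n,l,s,ce=cv2.connectedComponentsWithStats(m.astype(np.uint8),connectivity=4)
    o=[(int(s[i,4]),ce[i]) for i in range(1,n) if s[i,4]>15]; return sorted(o,key=lambda t:-t[0])
E
python3 - <<'E'
from meas import *
for n in("top","side"):
    c=eyes.capture(n); cv2.imwrite(f"pics/{n}_d.png",c["frame"])
    for k,X in(("red",(449,-207)),("green",(575,-286))):
        for a,(u,v) in tags(c,k,X,28): print(n,k,a,np.round((u,v),1),"z76",onz(c,u,v,76)[:2].round(1),"z36",onz(c,u,v,36)[:2].round(1))
    for l in("nest_pass","nest_reject","drawer_handle","housing_pass","housing_reject"): print(l,[(world(c,r["point"]).round(0),round(r["p"],2)) for r in eyes.landmark_of(n,l)])
E
```

```text
top red 155 [409.3 280.3] z76 [ 447.2 -208.1] z36 [ 446.1 -215.5]
top red 117 [400.2 292.3] z76 [ 418.7 -185.8] z36 [ 416.6 -192.5]
top red 105 [412.1 267.6] z76 [ 477.7 -215.5] z36 [ 477.6 -223.2]
top green 137 [441.3 227.1] z76 [ 574.8 -288.3] z36 [ 578.1 -298.5]
top green 111 [432.5 241.4] z76 [ 540.3 -266.1] z36 [ 542.4 -275.5]
top green 86 [440.9 215.1] z76 [ 603.9 -287.9] z36 [ 608.2 -298.1]
nest_pass [(array([560., 143.,  27.]), 0.56)]
nest_reject [(array([578.,  25.,  30.]), 0.89), (array([560., 138.,  26.]), 0.59)]
drawer_handle [(array([442.,  66.,  81.]), 0.81), (array([689., 108.,  -2.]), 0.24)]
housing_pass [(array([ 573., -284.,    2.]), 0.67)]
housing_reject [(array([ 641., -139.,   -1.]), 0.83), (array([ 269., -465.,   -3.]), 0.82), (array([ 334., -345.,    6.]), 0.7), (array([574.,  23.,  28.]), 0.54)]
side red 142 [266.5 293.9] z76 [ 441.  -208.1] z36 [ 434.8 -200.9]
side red 54 [278.  304.9] z76 [ 483.9 -230.7] z36 [ 478.8 -224.2]
side green 168 [299.1 330.7] z76 [ 565.8 -287.5] z36 [ 562.7 -282.4]
side green 60 [311.8 340.8] z76 [ 609.6 -305.5] z36 [ 607.6 -300.9]
nest_pass [(array([559., 132.,  29.]), 0.75)]
nest_reject [(array([573.,  26.,  29.]), 0.82)]
drawer_handle [(array([446.,  67.,  80.]), 0.63)]
housing_pass [(array([573.,  30.,  28.]), 0.73), (array([ 577., -287.,    3.]), 0.61), (array([500., 474.,   2.]), 0.28)]
housing_reject [(array([ 452., -208.,    4.]), 0.84), (array([ 268., -468.,    2.]), 0.79), (array([ 339., -347.,    3.]), 0.68), (array([ 642., -138.,   -2.]), 0.62)]
```

View pics/top_d.png

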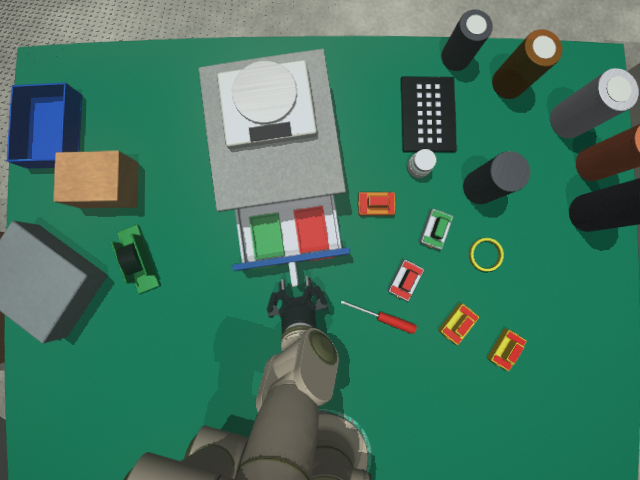

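```bash
cat > p2.py <<'E'
from plan import *
refit(); q,p,R=now()
w=[(p-20*i*R[:,2],R) for i in(1,2,3)]
p3=w[-1][0]; q3,e=ik(p3,R,q); print(q3.round(3),e)
def down(a):  # tool down, tool y azimuth a
    y=np.array([np.cos(a),np.sin(a),0]); z=np.array([0,0,-1.]); return np.stack([np.cross(y,z),y,z],1)
Rt=down(np.radians(-110)); qt,e=ik(np.array([575,-287.5,190]),Rt,[-.64,.4,1.6,0.05,1.2,1.28]); print(qt.round(3),e)
n=26; J=[q3+(qt-q3)*(i/n) for i in range(1,n+1)]; print(np.abs((qt-q3)/n).round(3))
w+=[fk(j,P,C) for j in J]
print([(a.round(0).tolist(),round((a+25*B[:,2])[2])) for a,B in w[::3]])
rows(p,R,w)
E
python3 p2.py
python3 - <<'E'
from h import *
c=eyes.capture("top"); hsv=cv2.cvtColor(c["frame"],cv2.COLOR_BGR2HSV)[200:265,235:345]; S=hsv[...,1]>150
for k,m in(("red",((hsv[...,0]<8)|(hsv[...,0]>172))&S),("green",(hsv[...,0]>50)&(hsv[...,0]<72)&(hsv[...,1]>160))):
    cs=cv2.findContours(m.astype(np.uint8),cv2.RETR_EXTERNAL,cv2.CHAIN_APPROX_NONE)[0]; 
    for k2 in sorted(cs,key=len)[-2:]:
        k2=k2[:,0]+[235,200]; W=np.array([onz(c,u,v,28)[:2] for u,v in k2],np.float32); r=cv2.minAreaRect(W); print(k,np.round(r[0],1),np.round(r[1],1),round(r[2],1),k2.min(0),k2.max(0))
E
```

```text
fit [116.3 201.2 438.9  39.  397.5  -0.  230.3] res 0.01
[-0.324  0.027  2.449  1.528  0.295 -0.317] 2.5579538487363607e-14
[-0.646  0.626  1.197  0.     1.319  1.274] 1.0701350501627388e-12
[0.012 0.023 0.048 0.059 0.039 0.061]
[([426.0, 63.0, 98.0], 79), ([433.0, 52.0, 132.0], 113), ([484.0, 40.0, 152.0], 134), ([524.0, 22.0, 167.0], 148), ([554.0, -5.0, 175.0], 156), ([575.0, -41.0, 178.0], 158), ([588.0, -86.0, 179.0], 157), ([594.0, -139.0, 179.0], 156), ([591.0, -200.0, 181.0], 156), ([581.0, -266.0, 186.0], 161)]
[{"dx": 0.0, "dy": 0.0, "dz": -0.8, "wx": 0.0, "wy": 0.0, "wz": 0.0}, {"dx": 0.0, "dy": 0.0, "dz": -0.8, "wx": 0.0, "wy": 0.0, "wz": 0.0}, {"dx": 0.0, "dy": 0.0, "dz": -0.8, "wx": 0.0, "wy": 0.0, "wz": 0.0}, {"dx": 1.07, "dy": 0.44, "dz": 0.7, "wx": 0.25, "wy": 0.15, "wz": 0.07}, {"dx": 0.72, "dy": 0.24, "dz": 0.24, "wx": 0.25, "wy": 0.11, "wz": 0.06}]
[{"dx": 0.67, "dy": 0.25, "dz": 0.21, "wx": 0.25, "wy": 0.07, "wz": 0.06}, {"dx": 0.61, "dy": 0.28, "dz": 0.21, "wx": 0.24, "wy": 0.02, "wz": 0.07}, {"dx": 0.55, "dy": 0.3, "dz": 0.17, "wx": 0.22, "wy": -0.03, "wz": 0.0
[... 1042 characters left out ...]
 -0.38, "wz": 0.31}, {"dx": 0.05, "dy": 0.76, "dz": -0.18, "wx": -0.28, "wy": -0.37, "wz": 0.34}, {"dx": 0.05, "dy": 0.79, "dz": -0.19, "wx": -0.32, "wy": -0.37, "wz": 0.38}, {"dx": 0.04, "dy": 0.82, "dz": -0.19, "wx": -0.34, "wy": -0.37, "wz": 0.41}]
[{"dx": 0.04, "dy": 0.84, "dz": -0.2, "wx": -0.39, "wy": -0.35, "wz": 0.44}, {"dx": 0.05, "dy": 0.87, "dz": -0.18, "wx": -0.41, "wy": -0.33, "wz": 0.48}, {"dx": 0.07, "dy": 0.88, "dz": -0.18, "wx": -0.44, "wy": -0.32, "wz": 0.51}, {"dx": 0.07, "dy": 0.9, "dz": -0.16, "wx": -0.47, "wy": -0.3, "wz": 0.54}]
max [1.07 0.9  0.8  0.47 0.38 0.54]
red [628.8  24.7] [10.  0.] 89.6 [310 208] [314 208]
red [575.6  27.4] [106.  71.] 8.0 [295 207] [328 252]
```

```bash
cat >> plan.py <<'E'
def down(a):
    y=np.array([np.cos(a),np.sin(a),0]); z=np.array([0,0,-1.]); return np.stack([np.cross(y,z),y,z],1)
def cart(p,R,segs):
    out=[]
    for b,B,n in segs:
        rv=Ro.from_matrix(R.T@B).as_rotvec()
        out+=[(p+(b-p)*i/n,R@Ro.from_rotvec(rv*i/n).as_matrix()) for i in range(1,n+1)]; p,R=np.array(b,float),B
    return out
def check(q,w):
    m=0
    for a,B in w:
        s,e=ik(a,B,q); m=max(m,np.abs(s-q).max()); 
        if e>1e-3: print("IK FAIL",a,e)
        if np.abs(s-q).max()>.2: print("jump",a.round(),(s-q).round(2))
        q=s
    print("max joint step",m.round(3),"end",q.round(3)); return q
E
cat > p2.py <<'E'
from plan import *
refit(); q,p,R=now(); Rg=down(np.radians(-110)); Rm=R@Ro.from_rotvec(Ro.from_matrix(R.T@Rg).as_rotvec()*.3).as_matrix()
w=cart(p,R,[(p-60*R[:,2],R,3),([395,40,230],Rm,5),([420,-80,250],Rg,7),([575,-287.5,190],Rg,8)])
check(q,w); rows(p,R,w)
E
python3 p2.py
python3 - <<'E'
from h import *
c=eyes.capture("top"); hsv=cv2.cvtColor(c["frame"],cv2.COLOR_BGR2HSV)
print(hsv[235,267],hsv[300,400])
m=np.zeros((480,640),np.uint8); m[205:262,240:292]=((hsv[...,0]<68)&(hsv[...,0]>45)&(hsv[...,1]>120))[205:262,240:292]
k=max(cv2.findContours(m,cv2.RETR_EXTERNAL,cv2.CHAIN_APPROX_NONE)[0],key=len)[:,0]
W=np.array([onz(c,u,v,28)[:2] for u,v in k],np.float32); print(cv2.minAreaRect(W),k.min(0),k.max(0))
E
```

```text
fit [116.3 201.2 438.9  39.  397.5  -0.  230.3] res 0.01
jump [413.  61. 113.] [-0.02 -0.08  0.02 -0.21 -0.    0.2 ]
jump [400.  59. 128.] [-0.02 -0.08  0.02 -0.23  0.01  0.22]
jump [399.  55. 149.] [ 0.01 -0.07 -0.04 -0.49  0.02  0.53]
jump [398.  51. 169.] [ 0.01 -0.05 -0.05 -0.35  0.07  0.39]
jump [397.  48. 189.] [ 0.   -0.04 -0.05 -0.21  0.1   0.24]
max joint step 0.535 end [-0.646  0.626  1.197 -0.     1.319  1.274]
[{"dx": 0.0, "dy": 0.0, "dz": -0.8, "wx": 0.0, "wy": 0.0, "wz": 0.0}, {"dx": 0.0, "dy": 0.0, "dz": -0.8, "wx": 0.0, "wy": 0.0, "wz": 0.0}, {"dx": 0.0, "dy": 0.0, "dz": -0.8, "wx": 0.0, "wy": 0.0, "wz": 0.0}, {"dx": 0.48, "dy": 0.14, "dz": -0.66, "wx": -0.1, "wy": -0.4, "wz": 0.27}, {"dx": 0.46, "dy": 0.14, "dz": -0.68, "wx": -0.1, "wy": -0.39, "wz": 0.27}]
[{"dx": 0.44, "dy": 0.13, "dz": -0.69, "wx": -0.1, "wy": -0.4, "wz": 0.26}, {"dx": 0.41, "dy": 0.13, "dz": -0.71, "wx": -0.1, "wy": -0.4, "wz": 0.27}, {"dx": 0.38, "dy": 0.13, "dz": -0.73, "wx": -0.1, "wy": -0.39, "wz": 0.27}, {"dx": 0.19, "dy": 0.68, "dz": -0.05, "wx": -0.16, "wy": -0.66, "wz": 0.44}, {"dx": 0.23
[... 497 characters left out ...]
, "wy": 0.0, "wz": 0.0}, {"dx": 1.09, "dy": 0.71, "dz": 0.3, "wx": 0.0, "wy": 0.0, "wz": 0.0}, {"dx": 1.08, "dy": 0.71, "dz": 0.3, "wx": 0.0, "wy": 0.0, "wz": 0.0}, {"dx": 1.08, "dy": 0.71, "dz": 0.3, "wx": 0.0, "wy": 0.0, "wz": 0.0}, {"dx": 1.09, "dy": 0.71, "dz": 0.3, "wx": 0.0, "wy": 0.0, "wz": 0.0}]
[{"dx": 1.08, "dy": 0.71, "dz": 0.3, "wx": 0.0, "wy": 0.0, "wz": 0.0}, {"dx": 1.08, "dy": 0.71, "dz": 0.3, "wx": 0.0, "wy": 0.0, "wz": 0.0}, {"dx": 1.09, "dy": 0.71, "dz": 0.3, "wx": 0.0, "wy": 0.0, "wz": 0.0}]
max [1.09 0.71 0.8  0.17 0.67 0.45]
[ 67 130 173] [ 79 185 123]
((550.9945678710938, 137.42196655273438), (87.42693328857422, 71.66437530517578), 9.088619232177734) [251 220] [283 258]
```

{"name": "step_arm", "arguments": {"increments": [{"dx": 0, "dy": 0, "dz": -0.6, "wx": 0, "wy": 0, "wz": 0}, {"dx": 0, "dy": 0, "dz": -0.6, "wx": 0, "wy": 0, "wz": 0}, {"dx": 0, "dy": 0, "dz": -0.4, "wx": 0, "wy": 0, "wz": 0}, {"dx": 0, "dy": 0, "dz": -0.4, "wx": 0, "wy": 0, "wz": 0}, {"dx": 0, "dy": 0, "dz": -0.4, "wx": 0, "wy": 0, "wz": 0}]}}

```text
time_s: 12.25
eef_pos: [399.7, 59.0, 128.5]
ee_rot: [-0.024, 0.936, 0.065, 0.345]
force: [-0.3, -0.5, -0.9]
grip_width: 0.584
grip_force: 0.0
```

{"name": "step_arm", "arguments": {"increments": [{"dx": 0.16, "dy": 0.05, "dz": -0.22, "wx": -0.03, "wy": -0.13, "wz": 0.09}, {"dx": 0.16, "dy": 0.05, "dz": -0.22, "wx": -0.03, "wy": -0.13, "wz": 0.09}, {"dx": 0.16, "dy": 0.05, "dz": -0.22, "wx": -0.03, "wy": -0.13, "wz": 0.09}, {"dx": 0.16, "dy": 0.05, "dz": -0.22, "wx": -0.03, "wy": -0.13, "wz": 0.09}, {"dx": 0.16, "dy": 0.05, "dz": -0.22, "wx": -0.03, "wy": -0.13, "wz": 0.09}]}}

```text
time_s: 12.75
eef_pos: [398.9, 52.2, 162.3]
ee_rot: [-0.023, 0.949, 0.041, 0.313]
force: [-0.2, 0.1, -0.5]
grip_width: 0.587
grip_force: 0.0
```

{"name": "step_arm", "arguments": {"increments": [{"dx": 0.22, "dy": 0.07, "dz": -0.34, "wx": -0.05, "wy": -0.2, "wz": 0.13}, {"dx": 0.22, "dy": 0.07, "dz": -0.34, "wx": -0.05, "wy": -0.2, "wz": 0.13}, {"dx": 0.22, "dy": 0.07, "dz": -0.35, "wx": -0.05, "wy": -0.2, "wz": 0.13}, {"dx": 0.2, "dy": 0.07, "dz": -0.36, "wx": -0.05, "wy": -0.2, "wz": 0.13}, {"dx": 0, "dy": 0, "dz": 0, "wx": 0, "wy": 0, "wz": 0}]}}

```text
time_s: 13.25
eef_pos: [398.2, 44.0, 203.9]
ee_rot: [-0.019, 0.961, 0.013, 0.274]
force: [-0.3, 0.2, 1.1]
grip_width: 0.584
grip_force: 0.0
```

```bash
python3 s.py
cat > p3.py <<'E'
from plan import *
refit(); q,p,R=now(); Rg=down(np.radians(-110))
w=cart(p,R,[([410,-20,235],R@Ro.from_rotvec(Ro.from_matrix(R.T@Rg).as_rotvec()*.5).as_matrix(),5),([445,-110,245],Rg,5),([575,-287.5,180],Rg,10)])
check(q,w); rows(p,R,w)
E
python3 p3.py
```

```text
13.25 [-0.308 -0.158  2.261  0.395  0.552  0.949] [398.2  44.  203.9]
[[0.85, 0.035, 0.526], [0.014, -0.999, 0.044], [0.527, -0.03, -0.849]] F [-0.3  0.2  1.1] 0.5844159925398378 0.0
fit [116.3 201.3 438.9  39.  397.5  -0.  230.3] res 0.01
max joint step 0.091 end [-0.646  0.634  1.21   0.     1.298  1.274]
[{"dx": 0.2, "dy": 0.51, "dz": -0.18, "wx": -0.13, "wy": -0.52, "wz": 0.35}, {"dx": 0.22, "dy": 0.5, "dz": -0.19, "wx": -0.13, "wy": -0.52, "wz": 0.35}, {"dx": 0.22, "dy": 0.5, "dz": -0.2, "wx": -0.13, "wy": -0.52, "wz": 0.35}, {"dx": 0.22, "dy": 0.49, "dz": -0.19, "wx": -0.13, "wy": -0.51, "wz": 0.35}, {"dx": 0.24, "dy": 0.48, "dz": -0.21, "wx": -0.13, "wy": -0.52, "wz": 0.35}]
[{"dx": 0.4, "dy": 0.67, "dz": 0.0, "wx": -0.13, "wy": -0.52, "wz": 0.35}, {"dx": 0.43, "dy": 0.64, "dz": -0.01, "wx": -0.13, "wy": -0.52, "wz": 0.35}, {"dx": 0.45, "dy": 0.64, "dz": -0.02, "wx": -0.13, "wy": -0.52, "wz": 0.35}, {"dx": 0.48, "dy": 0.61, "dz": -0.05, "wx": -0.13, "wy": -0.52, "wz": 0.35}, {"dx": 0.49, "dy": 0.6, "dz": -0.06, "wx": -0.13, "wy": -0.51, "wz": 0.35}]
[{"dx": 0.73, "dy": 0.49, "dz": 0.26, "wx": 0.0, "wy": 0.0, "wz": 0.0}, {"dx": 0.73, "dy": 0.49, "dz": 0.26, "wx": 0.0, "wy": 0.0, "wz": 0.0}, {"dx": 0.73, "dy": 0.49, "dz": 0.26, "wx": 0.0, "wy": 0.0, "wz": 0.0}, {"dx": 0.74, "dy": 0.48, "dz": 0.26, "wx": 0.0, "wy": 0.0, "wz": 0.0}, {"dx": 0.73, "dy": 0.49, "dz": 0.27, "wx": 0.0, "wy": 0.0, "wz": 0.0}]
[{"dx": 0.73, "dy": 0.49, "dz": 0.26, "wx": 0.0, "wy": 0.0, "wz": 0.0}, {"dx": 0.73, "dy": 0.49, "dz": 0.26, "wx": 0.0, "wy": 0.0, "wz": 0.0}, {"dx": 0.73, "dy": 0.49, "dz": 0.26, "wx": 0.0, "wy": 0.0, "wz": 0.0}, {"dx": 0.73, "dy": 0.49, "dz": 0.26, "wx": 0.0, "wy": 0.0, "wz": 0.0}, {"dx": 0.73, "dy": 0.49, "dz": 0.26, "wx": 0.0, "wy": 0.0, "wz": 0.0}]
max [0.74 0.67 0.27 0.13 0.52 0.35]
```

{"name": "step_arm", "arguments": {"increments": [{"dx": 0.2, "dy": 0.5, "dz": -0.18, "wx": -0.13, "wy": -0.52, "wz": 0.35}, {"dx": 0.22, "dy": 0.5, "dz": -0.19, "wx": -0.13, "wy": -0.52, "wz": 0.35}, {"dx": 0.22, "dy": 0.5, "dz": -0.2, "wx": -0.13, "wy": -0.52, "wz": 0.35}, {"dx": 0.22, "dy": 0.5, "dz": -0.2, "wx": -0.13, "wy": -0.52, "wz": 0.35}, {"dx": 0.24, "dy": 0.48, "dz": -0.2, "wx": -0.13, "wy": -0.52, "wz": 0.35}], "fingers": 60}}

```text
time_s: 13.75
eef_pos: [409.3, -19.8, 233.2]
ee_rot: [-0.011, 0.987, -0.082, 0.136]
force: [0.5, -0.4, -0.4]
grip_width: 0.704
grip_force: 0.0
```

{"name": "step_arm", "arguments": {"increments": [{"dx": 0.4, "dy": 0.66, "dz": 0, "wx": -0.13, "wy": -0.52, "wz": 0.35}, {"dx": 0.43, "dy": 0.64, "dz": 0, "wx": -0.13, "wy": -0.52, "wz": 0.35}, {"dx": 0.45, "dy": 0.64, "dz": -0.02, "wx": -0.13, "wy": -0.52, "wz": 0.35}, {"dx": 0.48, "dy": 0.61, "dz": -0.05, "wx": -0.13, "wy": -0.52, "wz": 0.35}, {"dx": 0.49, "dy": 0.6, "dz": -0.06, "wx": -0.13, "wy": -0.51, "wz": 0.35}]}}

```text
time_s: 14.25
eef_pos: [444.8, -109.9, 242.4]
ee_rot: [-0.001, 0.985, -0.174, -0.003]
force: [-1.0, 0.5, 0.2]
grip_width: 0.699
grip_force: 0.0
```

{"name": "step_arm", "arguments": {"increments": [{"dx": 0.73, "dy": 0.49, "dz": 0.26, "wx": 0, "wy": 0, "wz": 0}, {"dx": 0.73, "dy": 0.49, "dz": 0.26, "wx": 0, "wy": 0, "wz": 0}, {"dx": 0.73, "dy": 0.49, "dz": 0.26, "wx": 0, "wy": 0, "wz": 0}, {"dx": 0.73, "dy": 0.49, "dz": 0.26, "wx": 0, "wy": 0, "wz": 0}, {"dx": 0.73, "dy": 0.49, "dz": 0.26, "wx": 0, "wy": 0, "wz": 0}]}}

```text
time_s: 14.75
eef_pos: [509.7, -198.6, 209.0]
ee_rot: [-0.001, 0.985, -0.173, -0.002]
force: [0.5, -0.3, 1.1]
grip_width: 0.7
grip_force: 0.0
```

{"name": "step_arm", "arguments": {"increments": [{"dx": 0.73, "dy": 0.49, "dz": 0.26, "wx": 0, "wy": 0, "wz": 0}, {"dx": 0.73, "dy": 0.49, "dz": 0.26, "wx": 0, "wy": 0, "wz": 0}, {"dx": 0.73, "dy": 0.49, "dz": 0.26, "wx": 0, "wy": 0, "wz": 0}, {"dx": 0.73, "dy": 0.49, "dz": 0.26, "wx": 0, "wy": 0, "wz": 0}, {"dx": 0.73, "dy": 0.49, "dz": 0.26, "wx": 0, "wy": 0, "wz": 0}]}}

```text
time_s: 15.25
eef_pos: [574.3, -287.4, 176.1]
ee_rot: [-0.001, 0.985, -0.173, -0.002]
force: [0.4, -0.7, 0.8]
grip_width: 0.703
grip_force: 0.0
```

```bash
python3 s.py
cat > p4.py <<'E'
from plan import *
q,p,R=now(); Rg=down(np.radians(-110))
w=cart(p,R,[([575,-287.5,130],Rg,3),([575,-287.5,68],Rg,4)])
check(q,w); rows(p,R,w)
E
python3 p4.py
python3 - <<'E'
from meas import *
for n in("top","side"):
    c=eyes.capture(n); 
    for l in("nest_pass","nest_reject","drawer_handle"): print(n,l,[(world(c,r["point"]).round(1),round(r["p"],2)) for r in eyes.landmark_of(n,l)])
    cv2.imwrite(f"pics/{n}_e.png",c["frame"])
a=cv2.imread("pics/top_e.png")[190:290,220:370]; cv2.imwrite("pics/e.png",cv2.resize(a,None,fx=5,fy=5,interpolation=cv2.INTER_CUBIC))
E
```

```text
15.25 [-6.460e-01  6.380e-01  1.213e+00  1.000e-03  1.295e+00  1.272e+00] [ 574.3 -287.4  176.1]
[[0.94, -0.341, -0.003], [-0.341, -0.94, 0.003], [-0.004, -0.002, -1.0]] F [ 0.4 -0.7  0.8] 0.7026345335832372 0.0
max joint step 0.037 end [-0.647  0.737  1.338  0.     1.066  1.273]
[{"dx": 0.01, "dy": 0.0, "dz": 0.61, "wx": -0.01, "wy": 0.01, "wz": 0.0}, {"dx": 0.01, "dy": 0.0, "dz": 0.62, "wx": 0.0, "wy": 0.02, "wz": 0.01}, {"dx": 0.01, "dy": 0.0, "dz": 0.61, "wx": -0.01, "wy": 0.01, "wz": 0.0}, {"dx": 0.0, "dy": 0.0, "dz": 0.62, "wx": 0.0, "wy": 0.0, "wz": 0.0}, {"dx": 0.0, "dy": 0.0, "dz": 0.62, "wx": 0.0, "wy": 0.0, "wz": 0.0}]
[{"dx": 0.0, "dy": 0.0, "dz": 0.62, "wx": 0.0, "wy": 0.0, "wz": 0.0}, {"dx": 0.0, "dy": 0.0, "dz": 0.62, "wx": 0.0, "wy": 0.0, "wz": 0.0}]
max [0.01 0.   0.62 0.01 0.02 0.01]
top nest_pass [(array([560.2, 139.5,  27. ]), 0.56), (array([ 449.3, -206.5,   -1.6]), 0.42), (array([ 6.877e+02, -4.101e+02, -2.000e-01]), 0.33)]
top nest_reject [(array([577.1,  22.1,  26.5]), 0.71), (array([ 7.370e+02, -2.457e+02,  1.000e-01]), 0.45)]
top drawer_handle [(array([439.5,  66.7,  82.6]), 0.98), (array([ 507.6, -420.7,    3.7]), 0.16)]
side nest_pass [(array([561.6, 135.4,  26.8]), 0.91)]
side nest_reject [(array([573.3,  28. ,  32.1]), 0.81)]
side drawer_handle [(array([446.9,  61.9,  78.9]), 0.58)]
```

View pics/e.png

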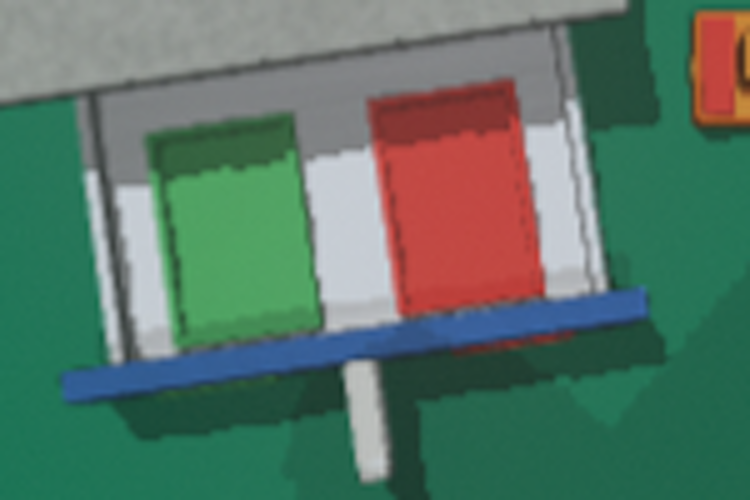

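The picture shows the drawer open, with the nest rims in the crop at green (148,135), (295,113), (320,330), (178,350) and red (368,100), (513,80), (545,298), (402,318).

{"name": "step_arm", "arguments": {"increments": [{"dx": 0, "dy": 0, "dz": 0.6, "wx": 0, "wy": 0.01, "wz": 0}, {"dx": 0.01, "dy": 0, "dz": 0.6, "wx": 0, "wy": 0.01, "wz": 0}, {"dx": 0.01, "dy": 0, "dz": 0.6, "wx": -0.01, "wy": 0.01, "wz": 0}, {"dx": 0, "dy": 0, "dz": 0.6, "wx": 0, "wy": 0, "wz": 0}, {"dx": 0, "dy": 0, "dz": 0.6, "wx": 0, "wy": 0, "wz": 0}]}}

```text
time_s: 16.15
eef_pos: [574.2, -287.1, 102.2]
ee_rot: [0.001, 0.985, -0.174, 0.0]
force: [0.2, 0.0, -0.0]
grip_width: 0.7
grip_force: 0.0
```

```bash
python3 s.py
python3 - <<'E'
from h import *
c=eyes.capture("top")
for k,Q in(("green",[(148,135),(295,113),(320,330),(178,350)]),("red",[(368,100),(513,80),(545,298),(402,318)])):
    W=np.array([onz(c,220+(u+.5)/5-.5,190+(v+.5)/5-.5,42)[:2] for u,v in Q]); print(k,W.round(1).tolist(),W.mean(0).round(1),[round(np.linalg.norm(W[i]-W[i-1]),1) for i in range(4)])
cv2.imwrite("pics/f.png",cv2.resize(c["frame"][180:280,380:500],None,fx=5,fy=5))
E
```

```text
16.15 [-0.645  0.711  1.291 -0.002  1.139  1.275] [ 574.2 -287.1  102.2]
[[0.94, -0.342, -0.0], [-0.342, -0.94, -0.002], [0.0, 0.002, -1.0]] F [ 0.2  0.  -0. ] 0.7002052965295898 0.0
green [[606.9, 180.6], [617.2, 107.4], [509.5, 95.3], [500.1, 165.6]] [558.4 137.2] [np.float64(107.8), np.float64(73.9), np.float64(108.4), np.float64(70.9)]
red [[623.4, 71.2], [632.9, -0.8], [524.6, -15.8], [515.2, 54.8]] [574.   27.3] [np.float64(109.5), np.float64(72.6), np.float64(109.4), np.float64(71.2)]
```

View pics/f.png

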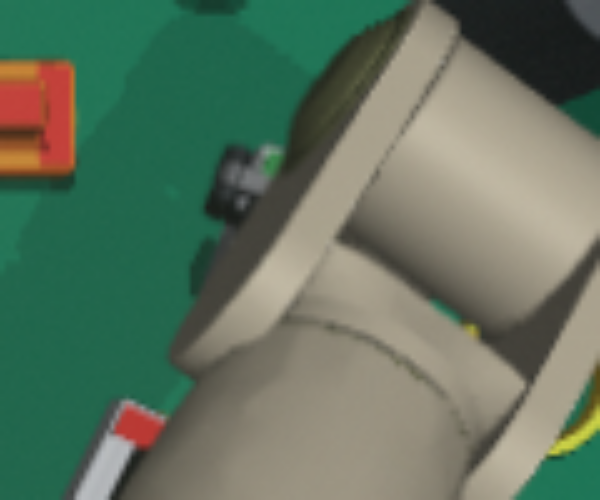

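Crop f shows the wrist above the green housing, hiding most of it, with one fingertip next to the green tag near (270,160). Nothing else is close. Next I descend and close gently.

{"name": "step_arm", "arguments": {"increments": [{"dx": 0.02, "dy": 0, "dz": 0.5, "wx": 0, "wy": 0, "wz": 0}, {"dx": 0.02, "dy": 0.01, "dz": 0.5, "wx": 0, "wy": 0, "wz": 0}, {"dx": 0, "dy": 0, "dz": 0.36, "wx": 0, "wy": 0, "wz": 0}, {"dx": 0, "dy": 0, "dz": 0, "wx": 0, "wy": 0, "wz": 0}]}}

```text
time_s: 16.6
eef_pos: [574.5, -287.6, 67.2]
ee_rot: [0.0, 0.985, -0.174, -0.001]
force: [-0.5, 0.3, 0.1]
grip_width: 0.703
grip_force: 0.0
```

{"name": "step_arm", "arguments": {"increments": [{"dx": 0, "dy": 0, "dz": 0, "wx": 0, "wy": 0, "wz": 0}, {"dx": 0, "dy": 0, "dz": 0, "wx": 0, "wy": 0, "wz": 0}, {"dx": 0, "dy": 0, "dz": 0, "wx": 0, "wy": 0, "wz": 0}, {"dx": 0, "dy": 0, "dz": 0, "wx": 0, "wy": 0, "wz": 0}], "fingers": 10, "squeeze": 30}}

```text
time_s: 17.0
eef_pos: [575.4, -288.1, 69.5]
ee_rot: [0.001, 0.985, -0.174, 0.0]
force: [0.1, 0.2, 3.0]
grip_width: 0.274
grip_force: 33.2
```

```bash
python3 s.py
```

```text
17.0 [-0.645  0.753  1.308 -0.002  1.079  1.276] [ 575.4 -288.1   69.5]
[[0.94, -0.342, 0.0], [-0.342, -0.94, -0.002], [0.001, 0.002, -1.0]] F [0.1 0.2 3. ] 0.2737859713466685 33.162344098091125
```

```bash
cat > p5.py <<'E'
from plan import *
q,p,R=now(); Rn=down(np.radians(-82)); Rh=down(np.radians(-96))
w=cart(p,R,[([575,-287.5,120],R,4),([570,-270,235],R,5),([540,-70,240],Rh,8),([545,137,235],Rn,8)])
check(q,w); rows(p,R,w)
E
python3 p5.py
```

```text
max joint step 0.051 end [ 0.037  0.408  1.419 -0.     1.314  1.468]
[{"dx": 0.0, "dy": 0.0, "dz": -0.51, "wx": 0.0, "wy": 0.0, "wz": 0.0}, {"dx": -0.01, "dy": -0.01, "dz": -0.5, "wx": 0.0, "wy": 0.0, "wz": 0.0}, {"dx": 0.0, "dy": 0.0, "dz": -0.51, "wx": 0.0, "wy": 0.0, "wz": 0.0}, {"dx": -0.01, "dy": 0.0, "dz": -0.5, "wx": 0.0, "wy": 0.0, "wz": 0.0}, {"dx": -0.08, "dy": -0.12, "dz": -0.92, "wx": 0.0, "wy": 0.0, "wz": 0.0}]
[{"dx": -0.09, "dy": -0.12, "dz": -0.92, "wx": 0.0, "wy": 0.0, "wz": 0.0}, {"dx": -0.08, "dy": -0.11, "dz": -0.92, "wx": 0.0, "wy": 0.0, "wz": 0.0}, {"dx": -0.09, "dy": -0.12, "dz": -0.92, "wx": 0.0, "wy": 0.0, "wz": 0.0}, {"dx": -0.08, "dy": -0.11, "dz": -0.92, "wx": 0.0, "wy": 0.0, "wz": 0.0}, {"dx": -0.48, "dy": -0.89, "dz": -0.03, "wx": 0.0, "wy": 0.0, "wz": -0.29}]
[{"dx": -0.46, "dy": -0.9, "dz": -0.03, "wx": 0.01, "wy": 0.0, "wz": -0.29}, {"dx": -0.43, "dy": -0.92, "dz": -0.02, "wx": 0.0, "wy": 0.0, "wz": -0.3}, {"dx": -0.4, "dy": -0.93, "dz": -0.03, "wx": 0.0, "wy": 0.0, "wz": -0.29}, {"dx": -0.37, "dy": -0.94, "dz": -0.03, "wx": 0.0, "wy": -0.01, "wz": -0
[... 164 characters left out ...]
": -0.29, "dy": -0.97, "dz": -0.02, "wx": 0.0, "wy": 0.0, "wz": -0.3}, {"dx": -0.08, "dy": -1.04, "dz": 0.02, "wx": 0.0, "wy": 0.0, "wz": -0.29}, {"dx": -0.05, "dy": -1.03, "dz": 0.03, "wx": 0.0, "wy": 0.0, "wz": -0.29}, {"dx": -0.02, "dy": -1.03, "dz": 0.02, "wx": 0.0, "wy": 0.0, "wz": -0.29}]
[{"dx": 0.01, "dy": -1.04, "dz": 0.03, "wx": 0.0, "wy": 0.0, "wz": -0.29}, {"dx": 0.04, "dy": -1.03, "dz": 0.02, "wx": 0.0, "wy": 0.0, "wz": -0.29}, {"dx": 0.08, "dy": -1.04, "dz": 0.03, "wx": 0.0, "wy": 0.0, "wz": -0.3}, {"dx": 0.1, "dy": -1.03, "dz": 0.02, "wx": 0.0, "wy": 0.0, "wz": -0.29}, {"dx": 0.14, "dy": -1.02, "dz": 0.03, "wx": 0.0, "wy": 0.0, "wz": -0.29}]
max [0.48 1.04 0.92 0.01 0.01 0.3 ]
```

{"name": "step_arm", "arguments": {"increments": [{"dx": 0, "dy": 0, "dz": 0, "wx": 0, "wy": 0, "wz": 0}], "fingers": 10, "squeeze": 50}}

```text
time_s: 17.1
eef_pos: [575.3, -288.1, 69.6]
ee_rot: [0.001, 0.985, -0.174, 0.0]
force: [-0.1, 1.5, 4.9]
grip_width: 0.273
grip_force: 49.7
```

{"name": "step_arm", "arguments": {"increments": [{"dx": 0, "dy": 0, "dz": -0.5, "wx": 0, "wy": 0, "wz": 0}, {"dx": 0, "dy": 0, "dz": -0.5, "wx": 0, "wy": 0, "wz": 0}, {"dx": 0, "dy": 0, "dz": -0.5, "wx": 0, "wy": 0, "wz": 0}, {"dx": 0, "dy": 0, "dz": -0.5, "wx": 0, "wy": 0, "wz": 0}, {"dx": -0.08, "dy": -0.12, "dz": -0.92, "wx": 0, "wy": 0, "wz": 0}]}}

```text
time_s: 17.6
eef_pos: [573.7, -284.3, 141.9]
ee_rot: [0.0, 0.985, -0.174, -0.001]
force: [0.2, -0.1, -3.6]
grip_width: 0.273
grip_force: 49.4
```

{"name": "step_arm", "arguments": {"increments": [{"dx": -0.09, "dy": -0.12, "dz": -0.92, "wx": 0, "wy": 0, "wz": 0}, {"dx": -0.08, "dy": -0.11, "dz": -0.92, "wx": 0, "wy": 0, "wz": 0}, {"dx": -0.09, "dy": -0.12, "dz": -0.92, "wx": 0, "wy": 0, "wz": 0}, {"dx": -0.08, "dy": -0.11, "dz": -0.92, "wx": 0, "wy": 0, "wz": 0}, {"dx": -0.48, "dy": -0.89, "dz": 0, "wx": 0, "wy": 0, "wz": -0.3}]}}

```text
time_s: 18.1
eef_pos: [567.2, -247.5, 237.8]
ee_rot: [0.003, 0.987, -0.159, 0.003]
force: [1.1, 0.9, -2.7]
grip_width: 0.275
grip_force: 49.5
```

{"name": "step_arm", "arguments": {"increments": [{"dx": -0.46, "dy": -0.9, "dz": 0, "wx": 0, "wy": 0, "wz": -0.3}, {"dx": -0.43, "dy": -0.92, "dz": 0, "wx": 0, "wy": 0, "wz": -0.3}, {"dx": -0.4, "dy": -0.93, "dz": 0, "wx": 0, "wy": 0, "wz": -0.3}, {"dx": -0.37, "dy": -0.94, "dz": 0, "wx": 0, "wy": 0, "wz": -0.3}, {"dx": -0.34, "dy": -0.95, "dz": 0, "wx": 0, "wy": 0, "wz": -0.3}]}}

```text
time_s: 18.6
eef_pos: [547.1, -119.5, 234.4]
ee_rot: [0.001, 0.997, -0.08, 0.0]
force: [0.1, 0.7, -1.8]
grip_width: 0.275
grip_force: 49.5
```

{"name": "step_arm", "arguments": {"increments": [{"dx": -0.31, "dy": -0.96, "dz": 0, "wx": 0, "wy": 0, "wz": -0.3}, {"dx": -0.29, "dy": -0.97, "dz": 0, "wx": 0, "wy": 0, "wz": -0.3}, {"dx": -0.08, "dy": -1, "dz": 0, "wx": 0, "wy": 0, "wz": -0.3}, {"dx": -0.05, "dy": -1, "dz": 0, "wx": 0, "wy": 0, "wz": -0.3}, {"dx": -0.02, "dy": -1, "dz": 0, "wx": 0, "wy": 0, "wz": -0.3}]}}

```text
time_s: 19.1
eef_pos: [540.7, 5.5, 234.2]
ee_rot: [0.001, 1.0, -0.001, 0.0]
force: [0.0, 0.1, -2.6]
grip_width: 0.272
grip_force: 49.5
```

{"name": "step_arm", "arguments": {"increments": [{"dx": 0.01, "dy": -1, "dz": 0, "wx": 0, "wy": 0, "wz": -0.3}, {"dx": 0.04, "dy": -1, "dz": 0, "wx": 0, "wy": 0, "wz": -0.3}, {"dx": 0.08, "dy": -1, "dz": 0, "wx": 0, "wy": 0, "wz": -0.3}, {"dx": 0.1, "dy": -1, "dz": 0, "wx": 0, "wy": 0, "wz": -0.3}, {"dx": 0.14, "dy": -1, "dz": 0, "wx": 0, "wy": 0, "wz": -0.1}]}}

```text
time_s: 19.6
eef_pos: [542.6, 131.0, 234.0]
ee_rot: [0.001, 0.998, 0.067, -0.0]
force: [0.9, -0.4, -2.3]
grip_width: 0.277
grip_force: 49.5
```

{"name": "step_arm", "arguments": {"increments": [{"dx": 0, "dy": 0, "dz": 0, "wx": 0, "wy": 0, "wz": 0}, {"dx": 0, "dy": 0, "dz": 0, "wx": 0, "wy": 0, "wz": 0}]}}

```text
time_s: 19.8
eef_pos: [542.6, 130.0, 233.7]
ee_rot: [0.001, 0.998, 0.066, -0.0]
force: [0.4, -0.1, -2.7]
grip_width: 0.274
grip_force: 49.7
```

```bash
python3 s.py
python3 - <<'E'
from h import *
s=ctrl.sense(); p=np.array(s["eef_pos"]); R=Ro.from_quat(np.array(s["ee_rot"])[[1,2,3,0]]).as_matrix()
S=eyes.capture("side"); T=eyes.capture("top"); cr=[]
for c in(S,T):
    u,v=pix(c,p-[0,0,30]).astype(int); im=c["frame"].copy()
    for sx in(-45,45):
        for sy in(-28,28):
            for z in(-69,-33): cv2.circle(im,tuple(pix(c,p+R@[sx,sy,0]+[0,0,z]).astype(int)),0,(255,0,255),-1)
    cr.append(cv2.resize(im[max(v-60,0):v+60,u-60:u+60],(480,480),interpolation=cv2.INTER_NEAREST)[:, :400])
cv2.imwrite("pics/g.png",np.hstack(cr))
E
```

```text
19.8 [ 0.026  0.403  1.431 -0.002  1.308  1.464] [542.6 130.  233.7]
[[0.991, 0.133, -0.0], [0.133, -0.991, -0.002], [-0.0, 0.002, -1.0]] F [ 0.4 -0.1 -2.7] 0.2737827284816837 49.72193419933319
```

View pics/g.png

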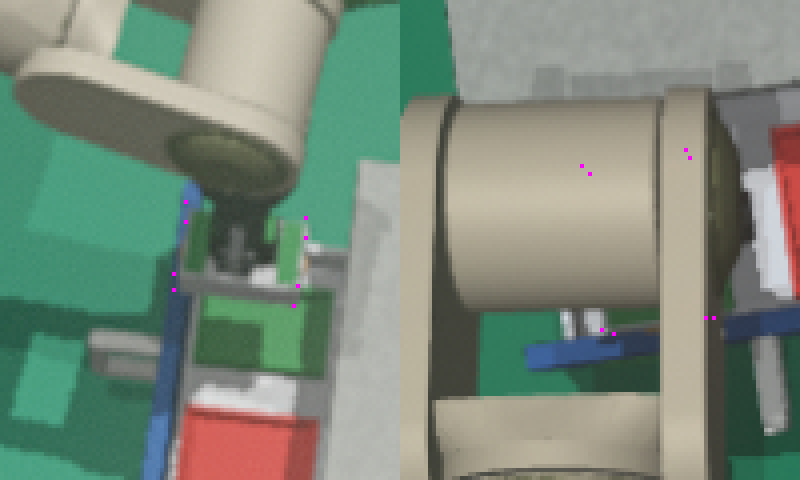

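The left panel (side view) shows the housing held level, with its base end tags at crop (198,240) and (288,250). Magenta dots mark the predicted corners. I'll quantify the offset.

Run:
```python
from h import *
s=ctrl.sense(); p=np.array(s["eef_pos"]); R=Ro.from_quat(np.array(s["ee_rot"])[[1,2,3,0]]).as_matrix()
c=eyes.capture("side"); u0,v0=pix(c,p-[0,0,30]).astype(int)-60; print(u0,v0)
f=c["frame"][v0:v0+120,u0:u0+120]; h=cv2.cvtColor(f,cv2.COLOR_BGR2HSV)
m=((h[...,0]>50)&(h[...,0]<70)&(h[...,1]>90)).astype(np.uint8)
n,l,st,ce=cv2.connectedComponentsWithStats(m,connectivity=4)
for i in range(1,n):
    if st[i,4]>12:
        u,v=ce[i]+[u0,v0]; W=onz(c,u,v,p[2]-33); print(st[i],"tool-frame",(R.T@(W-p)).round(1))
        x0,y0,w,hh=st[i,:4]
        for uu in(x0-.5,x0+w-.5): W=onz(c,uu+u0,v,p[2]-33); print("  edge",(R.T@(W-p)).round(1))
# base side profile: row below tags
for r in(66,68,70,71,72): print(r,h[r,40:80,2].tolist())
for l in("nest_pass","nest_reject"): print(l,[(world(c,r["point"]).round(1),round(r["p"],2)) for r in eyes.landmark_of("side",l)])
W=lambda u,v,z: onz(c,u0+(u+.5)/4-.5,v0+(v+.5)/4-.5,z)[:2].round(1)
```

```text
269 125
[47 53  6 14 45] tool-frame [-32.5  -0.1  33. ]
  edge [-40.7   1.   33. ]
  edge [-23.1  -1.4  33. ]
[66 53  3  7 16] tool-frame [ 18.2 -16.9  33. ]
  edge [ 13.6 -16.3  33. ]
  edge [ 22.4 -17.5  33. ]
[70 55  5 15 57] tool-frame [34.3 -0.8 33. ]
  edge [27.6  0.2 33. ]
  edge [42.2 -1.8 33. ]
[ 49  74  28  18 301] tool-frame [19.3 64.1 33.1]
  edge [-25.   70.2  33.1]
  edge [55.7 59.1 33.1]
66 [96, 97, 90, 94, 102, 117, 109, 102, 102, 101, 109, 121, 129, 116, 82, 71, 77, 87, 88, 84, 69, 70, 87, 115, 137, 156, 178, 182, 179, 163, 159, 159, 157, 160, 162, 171, 170, 146, 141, 140]
68 [97, 91, 85, 93, 97, 111, 113, 112, 114, 114, 116, 122, 129, 126, 129, 135, 139, 137, 125, 115, 102, 102, 128, 174, 199, 205, 205, 205, 195, 167, 156, 159, 158, 164, 166, 168, 182, 149, 130, 134]
70 [92, 93, 82, 93, 94, 100, 105, 105, 105, 104, 104, 103, 103, 103, 106, 109, 115, 117, 117, 117, 114, 118, 130, 157, 172, 181, 186, 188, 180, 160, 150, 166, 164, 165, 174, 167, 171, 150, 125, 125]
71 [94, 93, 90, 95, 97, 99, 101, 101, 105, 103, 100, 101, 100, 101, 102, 104, 100, 102, 103, 106, 103, 105, 109, 120, 128, 137, 140, 145, 144, 132, 133, 153, 156, 160, 165, 144, 148, 136, 119, 116]
72 [95, 92, 92, 92, 96, 96, 97, 92, 105, 114, 106, 103, 109, 111, 109, 106, 103, 102, 101, 102, 104, 102, 101, 102, 104, 106, 111, 105, 109, 109, 113, 121, 127, 135, 133, 111, 111, 108, 99, 97]
nest_pass [(array([560.1, 133.3,  29.9]), 0.86), (array([502.2, 475.2,   1.5]), 0.4)]
nest_reject [(array([573.8,  30.1,  28.4]), 0.64)]
```

{"name": "step_arm", "arguments": {"increments": [{"dx": 0.4, "dy": -0.1, "dz": 0, "wx": 0, "wy": 0, "wz": -0.04}, {"dx": 0.31, "dy": -0.09, "dz": 0.2, "wx": 0.01, "wy": 0, "wz": -0.03}, {"dx": 0, "dy": 0, "dz": 0.8, "wx": 0, "wy": 0, "wz": 0}, {"dx": 0, "dy": 0, "dz": 0.8, "wx": 0, "wy": 0, "wz": 0}, {"dx": 0, "dy": 0, "dz": 0.8, "wx": 0, "wy": 0, "wz": 0}]}}

```text
time_s: 20.55
eef_pos: [559.7, 136.8, 167.0]
ee_rot: [0.0, 0.998, 0.07, -0.001]
force: [0.6, 0.7, -3.2]
grip_width: 0.272
grip_force: 49.9
```

{"name": "step_arm", "arguments": {"increments": [{"dx": 0, "dy": 0, "dz": 0.8, "wx": 0, "wy": 0, "wz": 0}, {"dx": 0, "dy": 0, "dz": 0.6, "wx": 0, "wy": 0, "wz": 0}, {"dx": 0, "dy": 0, "dz": 0.2, "wx": 0, "wy": 0, "wz": 0}, {"dx": 0, "dy": 0, "dz": 0.2, "wx": 0, "wy": 0, "wz": 0}, {"dx": 0, "dy": 0, "dz": 0, "wx": 0, "wy": 0, "wz": 0}]}}

```text
time_s: 21.05
eef_pos: [559.7, 136.9, 123.0]
ee_rot: [0.0, 0.998, 0.07, -0.0]
force: [-1.3, 0.0, -2.6]
grip_width: 0.274
grip_force: 49.7
```

```bash
python3 s.py
```

```text
21.05 [ 3.700e-02  5.560e-01  1.502e+00 -1.000e-03  1.084e+00  1.468e+00] [559.7 136.9 123. ]
[[0.99, 0.139, -0.001], [0.139, -0.99, -0.001], [-0.001, 0.0, -1.0]] F [-1.3  0.  -2.6] 0.2735092551239291 49.72878813743591
```

{"name": "step_arm", "arguments": {"increments": [{"dx": 0, "dy": 0, "dz": 0.2, "wx": 0, "wy": 0, "wz": 0}, {"dx": 0, "dy": 0, "dz": 0.16, "wx": 0, "wy": 0, "wz": 0}, {"dx": 0, "dy": 0, "dz": 0.12, "wx": 0, "wy": 0, "wz": 0}, {"dx": 0, "dy": 0, "dz": 0.12, "wx": 0, "wy": 0, "wz": 0}, {"dx": 0, "dy": 0, "dz": 0, "wx": 0, "wy": 0, "wz": 0}]}}

```text
time_s: 21.55
eef_pos: [559.4, 137.0, 107.7]
ee_rot: [0.0, 0.998, 0.07, -0.001]
force: [0.7, 0.3, -3.3]
grip_width: 0.271
grip_force: 49.7
```

{"name": "step_arm", "arguments": {"increments": [{"dx": 0, "dy": 0, "dz": 0.12, "wx": 0, "wy": 0, "wz": 0}, {"dx": 0, "dy": 0, "dz": 0.08, "wx": 0, "wy": 0, "wz": 0}, {"dx": 0, "dy": 0, "dz": 0.08, "wx": 0, "wy": 0, "wz": 0}, {"dx": 0, "dy": 0, "dz": 0, "wx": 0, "wy": 0, "wz": 0}]}}

```text
time_s: 21.95
eef_pos: [559.5, 136.9, 100.8]
ee_rot: [0.0, 0.998, 0.07, -0.001]
force: [0.8, -0.2, -2.8]
grip_width: 0.273
grip_force: 49.7
```

{"name": "step_arm", "arguments": {"increments": [{"dx": 0, "dy": 0, "dz": 0.04, "wx": 0, "wy": 0, "wz": 0}, {"dx": 0, "dy": 0, "dz": 0.04, "wx": 0, "wy": 0, "wz": 0}, {"dx": 0, "dy": 0, "dz": 0, "wx": 0, "wy": 0, "wz": 0}]}}

```text
time_s: 22.25
eef_pos: [559.5, 137.0, 99.0]
ee_rot: [0.0, 0.998, 0.07, -0.001]
force: [0.9, -0.2, -3.0]
grip_width: 0.275
grip_force: 49.7
```

{"name": "step_arm", "arguments": {"increments": [{"dx": 0, "dy": 0, "dz": 0.04, "wx": 0, "wy": 0, "wz": 0}, {"dx": 0, "dy": 0, "dz": 0.04, "wx": 0, "wy": 0, "wz": 0}, {"dx": 0, "dy": 0, "dz": 0, "wx": 0, "wy": 0, "wz": 0}]}}

```text
time_s: 22.55
eef_pos: [559.6, 137.0, 97.6]
ee_rot: [0.0, 0.998, 0.07, -0.0]
force: [-3.6, 1.0, 3.1]
grip_width: 0.274
grip_force: 50.3
```

{"name": "step_arm", "arguments": {"increments": [{"dx": 0, "dy": 0, "dz": 0.04, "wx": 0, "wy": 0, "wz": 0}, {"dx": 0, "dy": 0, "dz": 0, "wx": 0, "wy": 0, "wz": 0}]}}

```text
time_s: 22.75
eef_pos: [559.8, 137.1, 97.5]
ee_rot: [0.0, 0.998, 0.07, 0.0]
force: [-6.0, 0.7, 10.2]
grip_width: 0.272
grip_force: 51.4
```

{"name": "step_arm", "arguments": {"increments": [{"dx": 0, "dy": 0, "dz": 0, "wx": 0, "wy": 0, "wz": 0}, {"dx": 0, "dy": 0, "dz": 0, "wx": 0, "wy": 0, "wz": 0}, {"dx": 0, "dy": 0, "dz": 0, "wx": 0, "wy": 0, "wz": 0}], "fingers": 55}}

```text
time_s: 23.05
eef_pos: [559.7, 136.9, 96.1]
ee_rot: [0.0, 0.998, 0.07, -0.0]
force: [1.5, 0.1, -0.9]
grip_width: 0.643
grip_force: 0.0
```

{"name": "step_arm", "arguments": {"increments": [{"dx": 0, "dy": 0, "dz": -0.3, "wx": 0, "wy": 0, "wz": 0}, {"dx": 0, "dy": 0, "dz": -0.5, "wx": 0, "wy": 0, "wz": 0}, {"dx": 0, "dy": 0, "dz": -0.8, "wx": 0, "wy": 0, "wz": 0}, {"dx": 0, "dy": 0, "dz": -0.8, "wx": 0, "wy": 0, "wz": 0}, {"dx": 0, "dy": 0, "dz": -0.8, "wx": 0, "wy": 0, "wz": 0}]}}

```text
time_s: 23.55
eef_pos: [559.8, 137.0, 178.1]
ee_rot: [0.0, 0.998, 0.07, 0.0]
force: [0.7, 0.1, 0.0]
grip_width: 0.644
grip_force: 0.0
```

```bash
python3 s.py
cat > p6.py <<'E'
from plan import *
q,p,R=now(); Rr=down(np.radians(-116.5)); Rh=R@Ro.from_rotvec(Ro.from_matrix(R.T@Rr).as_rotvec()*.5).as_matrix()
w=cart(p,R,[([530,100,225],R,3),([485,-60,230],Rh,7),([447.2,-208,180],Rr,7),([447.2,-208,105],Rr,4)])
check(q,w); rows(p,R,w)
E
python3 p6.py
```

```text
23.55 [ 3.700e-02  4.930e-01  1.447e+00 -1.000e-03  1.202e+00  1.468e+00] [559.8 137.  178.1]
[[0.99, 0.139, 0.001], [0.139, -0.99, -0.0], [0.0, 0.001, -1.0]] F [0.7 0.1 0. ] 0.6442041068092722 0.0
max joint step 0.05 end [-0.675  0.405  1.803 -0.     0.933  1.358]
[{"dx": -0.46, "dy": 0.43, "dz": -0.62, "wx": 0.0, "wy": 0.0, "wz": 0.0}, {"dx": -0.46, "dy": 0.44, "dz": -0.63, "wx": 0.0, "wy": 0.0, "wz": 0.0}, {"dx": -0.47, "dy": 0.43, "dz": -0.62, "wx": 0.0, "wy": 0.0, "wz": 0.0}, {"dx": -0.38, "dy": 0.87, "dz": -0.03, "wx": 0.0, "wy": 0.0, "wz": 0.41}, {"dx": -0.34, "dy": 0.89, "dz": -0.03, "wx": 0.0, "wy": 0.0, "wz": 0.41}]
[{"dx": -0.31, "dy": 0.9, "dz": -0.03, "wx": 0.0, "wy": 0.0, "wz": 0.41}, {"dx": -0.26, "dy": 0.91, "dz": -0.03, "wx": 0.0, "wy": 0.0, "wz": 0.41}, {"dx": -0.23, "dy": 0.92, "dz": -0.03, "wx": 0.0, "wy": 0.0, "wz": 0.41}, {"dx": -0.19, "dy": 0.93, "dz": -0.02, "wx": 0.0, "wy": 0.0, "wz": 0.41}, {"dx": -0.15, "dy": 0.94, "dz": -0.03, "wx": 0.0, "wy": 0.0, "wz": 0.41}]
[{"dx": -0.08, "dy": 0.87, "dz": 0.28, "wx": 0.0, "wy": 0.0, "wz": 0.42}, {"dx": -0.04, "dy": 0.87, "dz": 0.29, "wx": 0.0, "wy": 0.0, "wz": 0.41}, {"dx": 0.0, "dy": 0.87, "dz": 0.29, "wx": 0.0, "wy": 0.0, "wz": 0.41}, {"dx": 0.04, "dy": 0.87, "dz": 0.28, "wx": 0.0, "wy": 0.0, "wz": 0.41}, {"dx": 0.07, "dy": 0.87, "dz": 0.29, "wx": 0.0, "wy": -0.01, "wz": 0.41}]
[{"dx": 0.11, "dy": 0.87, "dz": 0.28, "wx": 0.0, "wy": 0.0, "wz": 0.41}, {"dx": 0.15, "dy": 0.86, "dz": 0.29, "wx": 0.0, "wy": 0.0, "wz": 0.41}, {"dx": 0.0, "dy": 0.0, "dz": 0.75, "wx": 0.0, "wy": 0.0, "wz": 0.0}, {"dx": 0.0, "dy": 0.0, "dz": 0.75, "wx": 0.0, "wy": 0.0, "wz": 0.0}, {"dx": 0.0, "dy": 0.0, "dz": 0.75, "wx": 0.0, "wy": 0.0, "wz": 0.0}]
[{"dx": 0.0, "dy": 0.0, "dz": 0.75, "wx": 0.0, "wy": 0.0, "wz": 0.0}]
max [0.47 0.94 0.75 0.   0.01 0.42]
```

{"name": "step_arm", "arguments": {"increments": [{"dx": -0.46, "dy": 0.43, "dz": -0.62, "wx": 0, "wy": 0, "wz": 0}, {"dx": -0.46, "dy": 0.43, "dz": -0.62, "wx": 0, "wy": 0, "wz": 0}, {"dx": -0.46, "dy": 0.43, "dz": -0.62, "wx": 0, "wy": 0, "wz": 0}, {"dx": -0.38, "dy": 0.87, "dz": -0.03, "wx": 0, "wy": 0, "wz": 0.41}, {"dx": -0.34, "dy": 0.89, "dz": -0.03, "wx": 0, "wy": 0, "wz": 0.41}], "fingers": 60}}

```text
time_s: 24.05
eef_pos: [517.1, 53.9, 225.9]
ee_rot: [0.0, 1.0, 0.026, 0.001]
force: [0.7, 0.6, -0.3]
grip_width: 0.702
grip_force: 0.0
```

{"name": "step_arm", "arguments": {"increments": [{"dx": -0.3, "dy": 0.9, "dz": -0.03, "wx": 0, "wy": 0, "wz": 0.41}, {"dx": -0.26, "dy": 0.91, "dz": -0.03, "wx": 0, "wy": 0, "wz": 0.41}, {"dx": -0.23, "dy": 0.92, "dz": -0.03, "wx": 0, "wy": 0, "wz": 0.41}, {"dx": -0.19, "dy": 0.93, "dz": -0.03, "wx": 0, "wy": 0, "wz": 0.41}, {"dx": -0.15, "dy": 0.94, "dz": -0.03, "wx": 0, "wy": 0, "wz": 0.41}]}}

```text
time_s: 24.55
eef_pos: [485.1, -60.6, 229.3]
ee_rot: [0.001, 0.997, -0.081, 0.0]
force: [0.0, -0.2, -0.4]
grip_width: 0.703
grip_force: 0.0
```

{"name": "step_arm", "arguments": {"increments": [{"dx": -0.08, "dy": 0.87, "dz": 0.28, "wx": 0, "wy": 0, "wz": 0.41}, {"dx": -0.04, "dy": 0.87, "dz": 0.29, "wx": 0, "wy": 0, "wz": 0.41}, {"dx": 0, "dy": 0.87, "dz": 0.29, "wx": 0, "wy": 0, "wz": 0.41}, {"dx": 0.04, "dy": 0.87, "dz": 0.28, "wx": 0, "wy": 0, "wz": 0.41}, {"dx": 0.07, "dy": 0.87, "dz": 0.29, "wx": 0, "wy": 0, "wz": 0.41}]}}

```text
time_s: 25.05
eef_pos: [458.3, -166.3, 193.3]
ee_rot: [0.001, 0.982, -0.188, 0.0]
force: [-0.1, 0.2, 0.3]
grip_width: 0.702
grip_force: 0.0
```

{"name": "step_arm", "arguments": {"increments": [{"dx": 0.11, "dy": 0.87, "dz": 0.28, "wx": 0, "wy": 0, "wz": 0.41}, {"dx": 0.15, "dy": 0.86, "dz": 0.29, "wx": 0, "wy": 0, "wz": 0.41}, {"dx": 0, "dy": 0, "dz": 0.7, "wx": 0, "wy": 0, "wz": 0}, {"dx": 0, "dy": 0, "dz": 0.7, "wx": 0, "wy": 0, "wz": 0}, {"dx": 0, "dy": 0, "dz": 0, "wx": 0, "wy": 0, "wz": 0}]}}

```text
time_s: 25.55
eef_pos: [447.1, -207.5, 142.4]
ee_rot: [-0.0, 0.973, -0.229, -0.001]
force: [-0.0, 0.8, 1.0]
grip_width: 0.705
grip_force: 0.0
```

```bash
python3 s.py
cat > p7.py <<'E'
from plan import *
q,p,R=now(); Rr=down(np.radians(-116.5))
w=cart(p,R,[([447.2,-208,110],Rr,2),([447.2,-208,70],Rr,3)])
check(q,w); rows(p,R,w)
E
python3 p7.py
python3 - <<'E'
from meas import *
for n in("top","side"):
    c=eyes.capture(n); cv2.imwrite(f"pics/{n}_h.png",c["frame"])
    for l in("nest_pass","housing_pass","nest_reject"): print(n,l,[(world(c,r["point"]).round(1),round(r["p"],2)) for r in eyes.landmark_of(n,l)])
    for a,(u,v) in tags(c,"green",(559,137),40): print(n,a,"z104",onz(c,u,v,104)[:2].round(1),"z64",onz(c,u,v,64)[:2].round(1))
a=cv2.imread("pics/top_h.png")[190:290,220:370]; b=cv2.imread("pics/side_h.png")[150:290,300:420]
cv2.imwrite("pics/h.png",np.hstack([cv2.resize(a,(450,300)),cv2.resize(b,(257,300))]))
E
```

```text
25.55 [-6.720e-01  3.700e-01  1.741e+00 -1.000e-03  1.034e+00  1.361e+00] [ 447.1 -207.5  142.4]
[[0.895, -0.446, -0.003], [-0.446, -0.895, 0.001], [-0.003, 0.0, -1.0]] F [-0.   0.8  1. ] 0.7045669522359457 0.0
max joint step 0.047 end [-0.675  0.46   1.833 -0.     0.849  1.358]
[{"dx": 0.01, "dy": 0.01, "dz": 0.65, "wx": 0.0, "wy": 0.01, "wz": 0.0}, {"dx": 0.01, "dy": 0.0, "dz": 0.65, "wx": 0.0, "wy": 0.02, "wz": 0.01}, {"dx": 0.0, "dy": 0.0, "dz": 0.53, "wx": 0.0, "wy": 0.0, "wz": 0.0}, {"dx": 0.0, "dy": 0.0, "dz": 0.53, "wx": 0.0, "wy": 0.0, "wz": 0.0}, {"dx": 0.0, "dy": 0.0, "dz": 0.54, "wx": 0.0, "wy": 0.0, "wz": 0.0}]
max [0.01 0.01 0.65 0.   0.02 0.01]
top nest_pass [(array([559.2, 140.7,  27.9]), 0.89)]
top housing_pass [(array([558.1, 140.7,  30.9]), 0.87)]
top nest_reject [(array([579.7,  29.3,  27.7]), 0.57)]
top 254 z104 [571.  138.2] z64 [574.3 142.8]
top 180 z104 [538.2 125.7] z64 [540.3 129.9]
top 112 z104 [523.3 129.1] z64 [524.9 133.4]
side nest_pass [(array([560.3, 132.5,  29.1]), 0.94)]
side housing_pass [(array([560.8, 140.6,  30.4]), 0.79)]
side nest_reject [(array([571.7,  23.9,  26. ]), 0.79), (array([ 5.043e+02,  4.740e+02, -3.000e-01]), 0.32)]
side 127 z104 [549.1 129.1] z64 [545.6 145. ]
side 52 z104 [559.8  79.1] z64 [556.5  93.8]
side 51 z104 [595.8 126.8] z64 [593.4 142.7]
```

View pics/h.png

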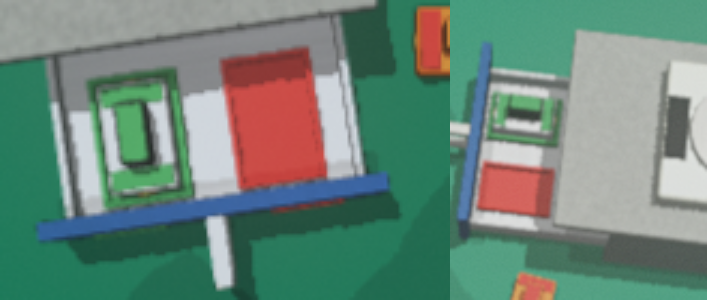

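The picture shows the green-tagged housing seated and centred in the green nest, around (138,138) in the left panel and (525,115) in the right. The red nest is free. Now I grasp the red housing.

{"name": "step_arm", "arguments": {"increments": [{"dx": 0.01, "dy": 0.01, "dz": 0.65, "wx": 0, "wy": 0.01, "wz": 0}, {"dx": 0.01, "dy": 0, "dz": 0.65, "wx": 0, "wy": 0.02, "wz": 0}, {"dx": 0, "dy": 0, "dz": 0.55, "wx": 0, "wy": 0, "wz": 0}, {"dx": 0, "dy": 0, "dz": 0.5, "wx": 0, "wy": 0, "wz": 0}, {"dx": 0, "dy": 0, "dz": 0.5, "wx": 0, "wy": 0, "wz": 0}]}}

```text
time_s: 26.45
eef_pos: [448.2, -208.4, 71.4]
ee_rot: [0.001, 0.974, -0.229, 0.001]
force: [-0.5, 0.4, -0.4]
grip_width: 0.708
grip_force: 0.0
```

{"name": "step_arm", "arguments": {"increments": [{"dx": 0, "dy": 0, "dz": 0, "wx": 0, "wy": 0, "wz": 0}, {"dx": 0, "dy": 0, "dz": 0, "wx": 0, "wy": 0, "wz": 0}, {"dx": 0, "dy": 0, "dz": 0, "wx": 0, "wy": 0, "wz": 0}, {"dx": 0, "dy": 0, "dz": 0, "wx": 0, "wy": 0, "wz": 0}], "fingers": 10, "squeeze": 30}}

```text
time_s: 26.85
eef_pos: [448.4, -208.7, 72.5]
ee_rot: [0.001, 0.973, -0.229, 0.002]
force: [1.4, -1.0, 1.7]
grip_width: 0.275
grip_force: 32.0
```

{"name": "step_arm", "arguments": {"increments": [{"dx": 0, "dy": 0, "dz": 0, "wx": 0, "wy": 0, "wz": 0}, {"dx": 0, "dy": 0, "dz": 0, "wx": 0, "wy": 0, "wz": 0}], "fingers": 10, "squeeze": 50}}

```text
time_s: 27.05
eef_pos: [448.4, -208.7, 72.5]
ee_rot: [0.001, 0.973, -0.229, 0.002]
force: [0.1, -0.7, 6.0]
grip_width: 0.271
grip_force: 49.9
```

```bash
python3 s.py
cat > p8.py <<'E'
from plan import *
q,p,R=now(); Rn=down(np.radians(-82)); Rh=R@Ro.from_rotvec(Ro.from_matrix(R.T@Rn).as_rotvec()*.4).as_matrix()
w=cart(p,R,[([447,-208,120],R,4),([450,-190,235],R,5),([490,-90,238],Rh,5),([560,25.4,235],Rn,7)])
check(q,w); rows(p,R,w)
E
python3 p8.py
```

```text
27.05 [-0.673  0.48   1.797 -0.     0.86   1.36 ] [ 448.4 -208.7   72.5]
[[0.895, -0.445, 0.003], [-0.445, -0.895, -0.003], [0.004, 0.001, -1.0]] F [ 0.1 -0.7  6. ] 0.27122481634826257 49.88096237182617
max joint step 0.057 end [-0.165  0.405  1.424  0.     1.313  1.266]
[{"dx": -0.01, "dy": 0.0, "dz": -0.47, "wx": 0.0, "wy": 0.0, "wz": 0.0}, {"dx": -0.02, "dy": 0.0, "dz": -0.48, "wx": 0.0, "wy": 0.0, "wz": 0.0}, {"dx": -0.01, "dy": 0.0, "dz": -0.47, "wx": 0.0, "wy": 0.0, "wz": 0.0}, {"dx": -0.02, "dy": 0.0, "dz": -0.48, "wx": 0.0, "wy": 0.0, "wz": 0.0}, {"dx": -0.03, "dy": -0.14, "dz": -0.92, "wx": 0.0, "wy": 0.0, "wz": 0.0}]
[{"dx": -0.04, "dy": -0.13, "dz": -0.92, "wx": 0.0, "wy": 0.0, "wz": 0.0}, {"dx": -0.04, "dy": -0.14, "dz": -0.92, "wx": 0.0, "wy": 0.0, "wz": 0.0}, {"dx": -0.04, "dy": -0.14, "dz": -0.92, "wx": 0.0, "wy": 0.0, "wz": 0.0}, {"dx": -0.04, "dy": -0.14, "dz": -0.92, "wx": 0.0, "wy": 0.0, "wz": 0.0}, {"dx": -0.07, "dy": -0.86, "dz": -0.03, "wx": 0.0, "wy": 0.0, "wz": -0.46}]
[{"dx": -0.03, "dy": -0.86, "dz": -0.02, "wx": 0.0, "wy": -0.01, "wz": -0.46}, {"dx": 0.02, "dy": -0.86, "dz": -0.03, "wx": 0.01, "wy": 0.0, "wz": -0.46}, {"dx": 0.05, "dy": -0.86, "dz": -0.02, "wx": 0.0, "wy": 0.0, "wz": -0.46}, {"dx": 0.1, "dy": -0.86, "dz": -0.03, "wx": 0.0, "wy": 0.0, "wz": -0.46}, {"dx": 0.24, "dy": -0.73, "dz": 0.02, "wx": 0.0, "wy": -0.01, "wz": -0.49}]
[{"dx": 0.29, "dy": -0.72, "dz": 0.02, "wx": 0.0, "wy": 0.0, "wz": -0.49}, {"dx": 0.32, "dy": -0.7, "dz": 0.02, "wx": 0.0, "wy": 0.0, "wz": -0.49}, {"dx": 0.35, "dy": -0.68, "dz": 0.01, "wx": 0.01, "wy": -0.01, "wz": -0.49}, {"dx": 0.39, "dy": -0.67, "dz": 0.02, "wx": 0.0, "wy": 0.0, "wz": -0.5}, {"dx": 0.42, "dy": -0.64, "dz": 0.02, "wx": 0.0, "wy": 0.0, "wz": -0.49}]
[{"dx": 0.46, "dy": -0.62, "dz": 0.01, "wx": 0.0, "wy": 0.0, "wz": -0.49}]
max [0.46 0.86 0.92 0.01 0.01 0.5 ]
```

{"name": "step_arm", "arguments": {"increments": [{"dx": 0, "dy": 0, "dz": -0.5, "wx": 0, "wy": 0, "wz": 0}, {"dx": 0, "dy": 0, "dz": -0.5, "wx": 0, "wy": 0, "wz": 0}, {"dx": 0, "dy": 0, "dz": -0.5, "wx": 0, "wy": 0, "wz": 0}, {"dx": 0, "dy": 0, "dz": -0.5, "wx": 0, "wy": 0, "wz": 0}, {"dx": -0.04, "dy": -0.14, "dz": -0.9, "wx": 0, "wy": 0, "wz": 0}]}}

```text
time_s: 27.55
eef_pos: [448.0, -204.5, 144.9]
ee_rot: [0.0, 0.973, -0.229, 0.0]
force: [-0.1, -1.3, -3.8]
grip_width: 0.271
grip_force: 49.3
```

{"name": "step_arm", "arguments": {"increments": [{"dx": -0.04, "dy": -0.14, "dz": -0.9, "wx": 0, "wy": 0, "wz": 0}, {"dx": -0.04, "dy": -0.14, "dz": -0.9, "wx": 0, "wy": 0, "wz": 0}, {"dx": -0.04, "dy": -0.14, "dz": -0.9, "wx": 0, "wy": 0, "wz": 0}, {"dx": -0.04, "dy": -0.14, "dz": -0.9, "wx": 0, "wy": 0, "wz": 0}, {"dx": -0.07, "dy": -0.86, "dz": 0, "wx": 0, "wy": 0, "wz": -0.46}]}}

```text
time_s: 28.05
eef_pos: [459.6, -171.3, 238.0]
ee_rot: [0.002, 0.979, -0.206, 0.004]
force: [0.4, 0.2, -4.2]
grip_width: 0.273
grip_force: 49.6
```

{"name": "step_arm", "arguments": {"increments": [{"dx": -0.03, "dy": -0.86, "dz": 0, "wx": 0, "wy": 0, "wz": -0.46}, {"dx": 0.02, "dy": -0.86, "dz": 0, "wx": 0, "wy": 0, "wz": -0.46}, {"dx": 0.05, "dy": -0.86, "dz": 0, "wx": 0, "wy": 0, "wz": -0.46}, {"dx": 0.1, "dy": -0.86, "dz": 0, "wx": 0, "wy": 0, "wz": -0.46}, {"dx": 0.24, "dy": -0.73, "dz": 0, "wx": 0, "wy": 0, "wz": -0.49}]}}

```text
time_s: 28.55
eef_pos: [501.0, -72.4, 235.1]
ee_rot: [0.001, 0.997, -0.083, 0.001]
force: [0.4, -0.1, -3.3]
grip_width: 0.271
grip_force: 49.6
```

{"name": "step_arm", "arguments": {"increments": [{"dx": 0.29, "dy": -0.72, "dz": 0, "wx": 0, "wy": 0, "wz": -0.49}, {"dx": 0.32, "dy": -0.7, "dz": 0, "wx": 0, "wy": 0, "wz": -0.49}, {"dx": 0.35, "dy": -0.68, "dz": 0, "wx": 0, "wy": 0, "wz": -0.49}, {"dx": 0.39, "dy": -0.67, "dz": 0, "wx": 0, "wy": 0, "wz": -0.49}, {"dx": 0.42, "dy": -0.64, "dz": 0, "wx": 0, "wy": 0, "wz": -0.49}]}}

```text
time_s: 29.05
eef_pos: [551.1, 9.5, 234.9]
ee_rot: [0.001, 0.999, 0.045, 0.001]
force: [0.2, 0.3, -3.2]
grip_width: 0.27
grip_force: 49.6
```

{"name": "step_arm", "arguments": {"increments": [{"dx": 0.46, "dy": -0.62, "dz": 0, "wx": 0, "wy": 0, "wz": -0.49}, {"dx": 0, "dy": 0, "dz": 0, "wx": 0, "wy": 0, "wz": 0}, {"dx": 0, "dy": 0, "dz": 0, "wx": 0, "wy": 0, "wz": 0}]}}

```text
time_s: 29.35
eef_pos: [560.8, 25.2, 234.5]
ee_rot: [0.001, 0.998, 0.069, 0.001]
force: [0.4, -0.4, -4.5]
grip_width: 0.269
grip_force: 49.6
```

```bash
python3 s.py
python3 - <<'E'
from h import *
s=ctrl.sense(); p=np.array(s["eef_pos"]); R=Ro.from_quat(np.array(s["ee_rot"])[[1,2,3,0]]).as_matrix()
c=eyes.capture("side"); u0,v0=pix(c,p-[0,0,30]).astype(int)-60
f=c["frame"][v0:v0+120,u0:u0+120]; h=cv2.cvtColor(f,cv2.COLOR_BGR2HSV)
m=(((h[...,0]<8)|(h[...,0]>172))&(h[...,1]>110)&(h[...,2]>60)).astype(np.uint8)
n,l,st,ce=cv2.connectedComponentsWithStats(m,connectivity=4)
for i in range(1,n):
    if st[i,4]>12:
        u,v=ce[i]+[u0,v0]; W=onz(c,u,v,p[2]-36); print(st[i],"tool-frame",(R.T@(W-p)).round(1))
cv2.imwrite("pics/i.png",cv2.resize(f,(480,480),interpolation=cv2.INTER_CUBIC))
E
```

```text
29.35 [-0.163  0.409  1.42  -0.002  1.31   1.27 ] [560.8  25.2 234.5]
[[0.99, 0.138, 0.002], [0.138, -0.99, -0.002], [0.001, 0.002, -1.0]] F [ 0.4 -0.4 -4.5] 0.2691507466834477 49.61759626865387
[47 53  6 15 65] tool-frame [-33.2   0.5  36. ]
[66 55  4  7 21] tool-frame [ 17.9 -13.2  36. ]
[70 55  6 16 70] tool-frame [33.5  0.  36. ]
[ 48  70  35  23 559] tool-frame [22.2 61.1 36.2]
```

{"name": "step_arm", "arguments": {"increments": [{"dx": 0.3, "dy": 0, "dz": 0, "wx": 0.01, "wy": -0.01, "wz": 0}, {"dx": 0.27, "dy": 0, "dz": 0.24, "wx": 0.01, "wy": -0.01, "wz": 0}, {"dx": 0, "dy": 0, "dz": 0.8, "wx": 0, "wy": 0, "wz": 0}, {"dx": 0, "dy": 0, "dz": 0.8, "wx": 0, "wy": 0, "wz": 0}, {"dx": 0, "dy": 0, "dz": 0.8, "wx": 0, "wy": 0, "wz": 0}]}}

```text
time_s: 29.9
eef_pos: [575.5, 26.8, 166.9]
ee_rot: [0.0, 0.998, 0.069, -0.0]
force: [-0.7, 0.2, -4.1]
grip_width: 0.275
grip_force: 49.7
```

{"name": "step_arm", "arguments": {"increments": [{"dx": 0, "dy": 0, "dz": 0.8, "wx": 0, "wy": 0, "wz": 0}, {"dx": 0, "dy": 0, "dz": 0.5, "wx": 0, "wy": 0, "wz": 0}, {"dx": 0, "dy": 0, "dz": 0.2, "wx": 0, "wy": 0, "wz": 0}, {"dx": 0, "dy": 0, "dz": 0.2, "wx": 0, "wy": 0, "wz": 0}, {"dx": 0, "dy": 0, "dz": 0, "wx": 0, "wy": 0, "wz": 0}]}}

```text
time_s: 30.4
eef_pos: [575.3, 27.0, 125.7]
ee_rot: [0.0, 0.998, 0.069, -0.0]
force: [-0.1, 1.2, -3.9]
grip_width: 0.269
grip_force: 49.6
```

```bash
python3 s.py
```

```text
30.4 [-0.156  0.552  1.501 -0.     1.088  1.276] [575.3  27.  125.7]
[[0.99, 0.138, -0.0], [0.138, -0.99, -0.0], [-0.0, 0.0, -1.0]] F [-0.1  1.2 -3.9] 0.26892101335437896 49.57605063915253
```

{"name": "step_arm", "arguments": {"increments": [{"dx": 0, "dy": 0, "dz": 0.2, "wx": 0, "wy": 0, "wz": 0}, {"dx": 0, "dy": 0, "dz": 0.16, "wx": 0, "wy": 0, "wz": 0}, {"dx": 0, "dy": 0, "dz": 0.12, "wx": 0, "wy": 0, "wz": 0}, {"dx": 0, "dy": 0, "dz": 0.12, "wx": 0, "wy": 0, "wz": 0}, {"dx": 0, "dy": 0, "dz": 0, "wx": 0, "wy": 0, "wz": 0}]}}

```text
time_s: 30.9
eef_pos: [575.0, 27.1, 110.3]
ee_rot: [-0.0, 0.998, 0.069, -0.0]
force: [-0.0, -0.6, -3.1]
grip_width: 0.27
grip_force: 49.6
```

{"name": "step_arm", "arguments": {"increments": [{"dx": 0, "dy": 0, "dz": 0.1, "wx": 0, "wy": 0, "wz": 0}, {"dx": 0, "dy": 0, "dz": 0.08, "wx": 0, "wy": 0, "wz": 0}, {"dx": 0, "dy": 0, "dz": 0.06, "wx": 0, "wy": 0, "wz": 0}, {"dx": 0, "dy": 0, "dz": 0, "wx": 0, "wy": 0, "wz": 0}]}}

```text
time_s: 31.3
eef_pos: [575.1, 27.1, 104.5]
ee_rot: [0.0, 0.998, 0.069, -0.0]
force: [0.8, 0.1, -3.9]
grip_width: 0.273
grip_force: 49.6
```

{"name": "step_arm", "arguments": {"increments": [{"dx": 0, "dy": 0, "dz": 0.06, "wx": 0, "wy": 0, "wz": 0}, {"dx": 0, "dy": 0, "dz": 0.06, "wx": 0, "wy": 0, "wz": 0}, {"dx": 0, "dy": 0, "dz": 0, "wx": 0, "wy": 0, "wz": 0}]}}

```text
time_s: 31.6
eef_pos: [575.1, 27.1, 101.5]
ee_rot: [0.0, 0.998, 0.069, -0.0]
force: [-0.2, 0.0, -2.9]
grip_width: 0.268
grip_force: 49.6
```

{"name": "step_arm", "arguments": {"increments": [{"dx": 0, "dy": 0, "dz": 0.04, "wx": 0, "wy": 0, "wz": 0}, {"dx": 0, "dy": 0, "dz": 0, "wx": 0, "wy": 0, "wz": 0}]}}

```text
time_s: 31.8
eef_pos: [575.2, 27.1, 100.8]
ee_rot: [0.0, 0.998, 0.069, -0.0]
force: [0.0, 0.4, -2.7]
grip_width: 0.269
grip_force: 49.7
```

{"name": "step_arm", "arguments": {"increments": [{"dx": 0, "dy": 0, "dz": 0.04, "wx": 0, "wy": 0, "wz": 0}, {"dx": 0, "dy": 0, "dz": 0, "wx": 0, "wy": 0, "wz": 0}]}}

```text
time_s: 32.0
eef_pos: [575.2, 27.0, 100.6]
ee_rot: [0.0, 0.998, 0.069, 0.0]
force: [-4.6, 0.6, 5.6]
grip_width: 0.269
grip_force: 50.8
```

{"name": "step_arm", "arguments": {"increments": [{"dx": 0, "dy": 0, "dz": 0.03, "wx": 0, "wy": 0, "wz": 0}, {"dx": 0, "dy": 0, "dz": 0, "wx": 0, "wy": 0, "wz": 0}]}}

```text
time_s: 32.2
eef_pos: [575.4, 27.1, 100.5]
ee_rot: [0.0, 0.998, 0.069, 0.0]
force: [-5.3, 1.1, 9.8]
grip_width: 0.271
grip_force: 51.5
```

{"name": "step_arm", "arguments": {"increments": [{"dx": 0, "dy": 0, "dz": 0, "wx": 0, "wy": 0, "wz": 0}, {"dx": 0, "dy": 0, "dz": 0, "wx": 0, "wy": 0, "wz": 0}, {"dx": 0, "dy": 0, "dz": 0, "wx": 0, "wy": 0, "wz": 0}], "fingers": 55}}

```text
time_s: 32.5
eef_pos: [575.3, 27.0, 99.0]
ee_rot: [0.0, 0.998, 0.069, 0.0]
force: [-0.4, -0.4, 0.1]
grip_width: 0.642
grip_force: 0.0
```

{"name": "step_arm", "arguments": {"increments": [{"dx": 0, "dy": 0, "dz": -0.3, "wx": 0, "wy": 0, "wz": 0}, {"dx": 0, "dy": 0, "dz": -0.6, "wx": 0, "wy": 0, "wz": 0}, {"dx": 0, "dy": 0, "dz": -0.9, "wx": 0, "wy": 0, "wz": 0}, {"dx": 0, "dy": 0, "dz": -0.9, "wx": 0, "wy": 0, "wz": 0}, {"dx": 0, "dy": 0, "dz": -0.9, "wx": 0, "wy": 0, "wz": 0}]}}

```text
time_s: 33.0
eef_pos: [575.2, 27.1, 190.4]
ee_rot: [0.0, 0.998, 0.069, 0.0]
force: [0.8, -0.5, -0.2]
grip_width: 0.647
grip_force: 0.0
```

{"name": "step_arm", "arguments": {"increments": [{"dx": -0.4, "dy": 0.3, "dz": -0.9, "wx": 0, "wy": 0, "wz": 0}, {"dx": -0.8, "dy": 0.9, "dz": -0.3, "wx": 0, "wy": 0, "wz": 0}, {"dx": -0.8, "dy": 1, "dz": 0, "wx": 0, "wy": 0, "wz": 0}, {"dx": -0.8, "dy": 1, "dz": 0, "wx": 0, "wy": 0, "wz": 0}, {"dx": -0.8, "dy": 1, "dz": 0, "wx": 0, "wy": 0, "wz": 0}]}}

```text
time_s: 33.5
eef_pos: [499.9, -90.3, 219.7]
ee_rot: [0.0, 0.998, 0.069, 0.0]
force: [0.6, 0.0, -0.6]
grip_width: 0.643
grip_force: 0.0
```

{"name": "step_arm", "arguments": {"increments": [{"dx": -0.8, "dy": 1, "dz": 0, "wx": 0, "wy": 0, "wz": 0}, {"dx": -0.8, "dy": 1, "dz": 0, "wx": 0, "wy": 0, "wz": 0}, {"dx": 0, "dy": 1, "dz": 0, "wx": 0, "wy": 0, "wz": 0}, {"dx": 0, "dy": 1, "dz": 0, "wx": 0, "wy": 0, "wz": 0}, {"dx": 0, "dy": 0, "dz": 0, "wx": 0, "wy": 0, "wz": 0}]}}

```text
time_s: 34.0
eef_pos: [474.8, -196.2, 219.4]
ee_rot: [0.001, 0.998, 0.068, 0.0]
force: [-1.2, 0.7, 0.6]
grip_width: 0.645
grip_force: 0.0
```

```bash
python3 s.py
python3 - <<'E'
from h import *
for n in("top","side"):
    c=eyes.capture(n); cv2.imwrite(f"pics/{n}_z.png",c["frame"])
    for l in("drawer_handle","housing_pass","housing_reject","nest_pass"): print(n,l,[(world(c,r["point"]).round(0),round(r["p"],2)) for r in eyes.landmark_of(n,l)])
a=cv2.imread("pics/top_z.png")[170:300,210:400]; b=cv2.imread("pics/side_z.png")[130:290,300:420]
cv2.imwrite("pics/z.png",np.hstack([cv2.resize(a,(500,342)),cv2.resize(b,(257,342))]))
E
```

```text
34.0 [-6.200e-01  3.200e-01  1.588e+00 -1.000e-03  1.233e+00  8.150e-01] [ 474.8 -196.2  219.4]
[[0.991, 0.135, 0.0], [0.135, -0.991, -0.001], [0.0, 0.001, -1.0]] F [-1.2  0.7  0.6] 0.6449205505484406 0.0
top drawer_handle [(array([441.,  64.,  85.]), 0.76)]
top housing_pass [(array([559., 141.,  25.]), 0.47)]
top housing_reject [(array([ 640., -137.,   -1.]), 0.82), (array([ 333., -343.,    4.]), 0.73), (array([ 271., -467.,    0.]), 0.72), (array([579.,  30.,  27.]), 0.56), (array([ 358., -145.,    0.]), 0.32)]
top nest_pass [(array([559., 142.,  25.]), 0.9)]
side drawer_handle [(array([447.,  66.,  79.]), 0.85)]
side housing_pass [(array([560., 141.,  29.]), 0.95)]
side housing_reject [(array([578.,  27.,  33.]), 0.96), (array([ 643., -135.,   -2.]), 0.77), (array([ 340., -346.,    4.]), 0.59), (array([ 270., -465.,    3.]), 0.55), (array([ 687., -414.,   -1.]), 0.23)]
side nest_pass [(array([562., 134.,  27.]), 0.91)]
```

View pics/z.png

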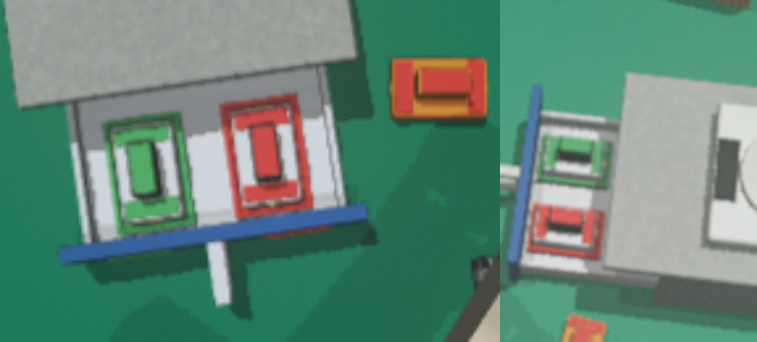

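Both housings sit upright in the nests of their colour: green at (145,170) and red at (265,155). The look-alikes have not moved. I'll run one check that the drawer hasn't moved since the pull, then hand in.

Run:
```python
import cv2,numpy as np
g=lambda n:cv2.cvtColor(cv2.imread(f"pics/{n}.png"),cv2.COLOR_BGR2GRAY).astype(np.float32)
for n in("top","side"):
    for a in("d","e","h"):
        y,x=((240,225) if n=="top" else (160,300)); w=(slice(y,y+48),slice(x,x+40)) if n=="side" else (slice(244,274),slice(228,282))
        print(n,a,cv2.phaseCorrelate(g(f"{n}_{a}")[w].copy(),g(f"{n}_z")[w].copy()))
```

```text
top d ((0.2070264231622474, -0.20033098965613405), 0.7305015711136806)
top e ((0.202756009510054, -0.17045340795557884), 0.7365073904579068)
top h ((0.08487234140165612, -0.17577400538507426), 0.987125054700875)
side d ((-0.09210424588894739, 0.008119790777211477), 0.632718811929226)
side e ((0.06500249452222562, 0.08782730841146247), 0.6489538754026095)
side h ((-0.007602454076920395, -0.07723243554116266), 0.9939718320965767)
```

```bash
python3 -c "
from rig import finish_job
print(finish_job())"
```

```text
the job is handed in; nothing more can be done
None
```

I handed the job in at about 34 s: the drawer is out to its stop and still open, the green-tagged housing is seated in the green nest and the red-tagged one in the red nest, and the arm touched nothing else on the bench.

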